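Put the amber stone away in cross-lock tweezers and shut the drawer

ROBOT

A 6-joint arm with a two-finger parallel gripper is mounted at the origin on the work surface. World frame = base frame: x ahead of the robot, y to its left, z up, the work surface at z = 0. Lengths are in m, angles in degrees, forces in N, time in s.
With the tool pointing down it reaches from about 0.4 to 0.825 m from the base axis. Payload 7 kg.
Tool frame: the origin (TCP) lies midway between the tips of the shut fingers; the grasp point (between the pads) lies 19 mm behind it; z points along the fingers, y is the line along which they close (so a half turn about z gives the same grasp; the last joint's range is limited). The gripper opens to 88 mm and grips with 3 to 60 N. Pads are 19 mm wide; open, the fingers measure 130 mm over their backs; the gripper's body (78 mm by 193 mm) begins 47 mm behind the grasp point.
Start: joints at [-59.181, 20.546, 0.682, 0, -70.136, -16.507], TCP at [0.167, -0.654, 0.204] pointing down, gripper open.
Joint ranges: [-176.03, 176.03], [-82.01, 121.73], [-58.28, 71.71], [-173.87, 95.51], [-174.79, -0.11], [-173.66, 173.66]. Speed limits (degrees/s): [136.94, 136.94, 172.46, 180, 180, 180].

INTERFACE

Orientations are given as [roll, pitch, yaw] about the fixed x, y, z axes, in that order (R = Rz(yaw) Ry(pitch) Rx(roll)).
In Python, from plant import r gives the robot as it stands. The module is installed in compiled form; this text tells all that it offers.
- The arm moves only by the tool play_rows, never from a script. Its argument "rows" is a list of rows, each an object with "slide": the shift along the tool's x, y, z as a fraction of full scale, a list of three; "delta_rot": the turn, a rotation vector about the tool's x, y, z as a fraction of full scale, a list of three; "fingers": the opening, from -1 (shut) to 1 (fully open). In form: [{"slide": [x, y, z], "delta_rot": [rx, ry, rz], "fingers": fingers}, ...]. A call has 1 to 8 rows; each row shifts and turns the commanded pose from where the row before left it, along the tool's axes as they then stand; what a row does not reach is not made up. Full scale, the value 1, is 0.15 m for a shift and 0.08 rad for a turn. A row lasts 1/8 s, in which the tool goes at most 62.5 mm and 10.7 degrees, less where a joint would pass 70% of its speed; a pose out of reach is approached as far as the arm can. A call with a number of a shift or a turn outside -1 to 1 is refused whole. A call with a gripper value outside its range is refused whole. The fingers move at their own pace and stop on an object; "squeeze" is the grip in N (left out, the last holds). Time passes only in rows, so rows that do not move let the fingers close. It gives the time, the measured TCP pose, the force, the opening and the grip force at its end, in the units of the state.
- r.get_state(): the state, without advancing time (a new reading comes with each control period).
- r.capture(name): name is "scene" or "top" or "wrist"; returns a dict with "image" (480x640x3 uint8, blue, green, red), "fx", "fy", "cx", "cy" (pixels), "R" (3x3) and "t" (3): a world point X has camera coordinates R X + t; the wrist camera has in their place "T_tool_cam" (4x4, takes a point from camera to tool coordinates, whose origin is the TCP and whose axes are the flange's). Camera axes: x right, y down, z forward; pixel columns grow to the right and rows downward; lengths in m; the calibration is good to about 2 mm. A picture is of the moment at which its call begins: read the wrist's pose just before it. There is no depth.
- r.close_job(): hands the job in; it is judged then, once.
The state is a dict: "time_s": time; "joints": joint angles; "qd": joint speeds; "joint_torque": joint torques, N m; "tcp_pos": TCP position; "eef_rot": TCP orientation; "contact_force": force on the tool from outside, world axes, zero at the start; "moment": the same for the moment, N m; "gripper_width": finger opening in m; "gripper_force": force on a finger pad.
Only numpy, scipy, OpenCV 4.12 (cv2) and the standard library are available. Lean on these libraries where they do the work, as an engineer would, in place of code of your own. Each camera call takes 0.05 s, during which the arm holds its last target. There are 200 camera calls.

TASK

Put the amber stone away for the night, as gems are handled: with the tweezers, never touching it with the fingers. Squeeze the self-closing tweezers open at their brown grips, let them close on the amber stone, and lay them, still holding the stone, flat in the front compartment of the open drawer, tweezers and stone wholly inside it. Then slide the drawer gently and fully shut, leaving everything else on the table where it is.

Things in the scene. Friction and masses are not known exactly. Their poses are not given: they have to be found in the camera images.
- amber_stone_center (a point): centre (half-way up) of the loose amber (orange) step-cut gemstone, a regular octagon 20 mm across its flats and 12 mm high, 12 g, lying on its flat face on the dark green pad; its vertical girdle faces run from 3 to 8 mm above the pad. Its x axis points square out of one of the eight flats. Which of the three places in the row it has varies
- green_stone_center (a point): centre of a green stone of the same form on the pad; must stay where it is
- red_stone_center (a point): centre of a dark red stone of the same form on the pad; must stay where it is
- pad: dark green sorting pad, 270 (x) by 280 (y) by 3 mm, fixed to the table; origin at the centre of its underside. The stones stand in a row 65 mm apart across its far half, the tweezers lie across its near half
- tweezers_grips (a point): point between the brown fibre grips of the steel cross-lock (self-closing) tweezers, half-way up (6 mm above what they lie on). They lie flat on their side, 165 mm long, 12 mm high, 62 g. x axis: from rear end to tips; y: the way the grips are squeezed; z: up. The grips are 42 mm long, 30 mm apart over their outer faces here at rest, 33 mm at the end nearer the tips
- tw_left (a joint): angle of one tweezer blade about the rear end, rad: 0 tips shut, 0.13 fully open, about 0.075 while they hold a stone. Squeezing the grips (6 N at first, 10 N at the end) opens the tips: full squeeze leaves 18 mm over the grips and 34 mm between the tips, then a stop is met, so a harder squeeze does no harm
- tw_right (a joint): the same for the other blade. Let go, the tips spring shut and hold the stone with about 3 N on their own; any squeeze on the grips while they hold it loosens it
- tweezers_ferrule (a point): middle of the solid steel block at the rear end of the tweezers, half-way up: 35 mm long, 12 mm wide, 12 mm high, rigid; it lies 61.5 mm behind the grips point on the tweezers' line. Held here, the tweezers can be carried while their tips keep hold of the stone. Same axes as the grips point
- tweezers_tips (a point): point between the tip blades, half-way up, where a stone is held: 74 mm ahead of the grips point and 12 mm behind the very tip. The gripping faces of the blades are 24 mm long and about 10 mm high, parallel when they hold the 20 mm stone. Same axes as the grips point
- top_drawer (a joint): how far the top drawer of the wooden chest is open, in m: 0 fully shut, starts at 0.165 to 0.19, end of travel 0.2; it slides shut along the chest's x axis and needs about 2 N
- drawer_front (a point): middle of the outer face of the top drawer's front panel, 336 mm wide, 43 high, 15 thick, about 126 mm above the table; x: into the chest (the way it shuts), y: left along the front, z: up. A brass knob 18 mm long, 18 across stands out 100 mm to each side. When shut it is flush with the fronts below; the chest's top board then begins 15 mm behind it, its upper face 35 mm above this point
- front_compartment (a point): centre of the blue felt floor of the open drawer's front compartment: 138 mm (x) by 298 mm (y) inside, x into the chest, y to the left, z up. Around it: the front panel (top 34 mm above this floor), the side walls (27 mm) and a divider on the far side (22 mm). Floor about 114 mm above the table
- chest: dark wooden collector's chest with three shallow drawers, fixed: 270 deep (x), 340 wide (y), 162 mm high; origin at the centre of its underside, x away from the robot. The top drawer stands open; the other two are shut and do not move
- bangle: loose brass bangle lying flat, 68 mm across, 16 mm high; origin at the centre of its underside. Leave alone
- magnifier: loose magnifying glass lying flat, lens ring 72 mm across, black handle to its -x, 145 mm long behind the ring's centre, 15 mm high; origin under the ring's centre. Leave alone
- ring_box: loose dark red closed ring box, 56 x 56 x 47 mm; origin at the centre of its underside. Leave alone
- watch: loose steel wristwatch lying stretched along its x, 150 mm long, 40 mm across, 12 mm high; origin at the centre of its underside. Leave alone
Not all that is in view belongs to the job. Leave any green or red look-alike of the part that bears tweezers_grips alone.

How it is judged:
By the outcome, as a careful person would: the job done as asked, in the order asked, and still so for the second after the job is handed in, with the robot touching nothing.
It also fails if it takes over 64 s, if anything falls off the work surface, if the arm or the gripper's body presses on something with over 40 N, if the wrist force passes 120 N, or if a joint passes its speed limit or range.

## Working session

There is one attempt and no reset: what is moved stays moved. The work goes in short steps, Python scripts to look and compute and a tool call to move; the robot and the scene stay as the last step left them, time stands still between calls to the robot, and variables do not carry over. Pictures are saved under pics/ and viewed, at most 10 in all, crops included, and the job is handed in when it is done.

Besides the shell and the picture viewer there is one more tool, called after "Call:" as a command line: name --argument value ..., lists and objects as JSON in quotes. play_rows: Moves the arm, as the interface text tells. Shift numbers are shares of 0.15 m and turn numbers shares of 0.08 rad, none past 1 either way. Its arguments: {"type":"object","properties":{"rows":{"type":"array"},"squeeze":{"type":"number"}},"required":["rows"]}

```bash
mkdir -p pics; cat > h.py <<'E'
import numpy as np, cv2, pickle
from plant import r
def cap(n):
    s=r.get_state(); c=r.capture(n); c['s']=s
    pickle.dump(c,open(f'pics/{n}.pkl','wb')); return c
def load(n): return pickle.load(open(f'pics/{n}.pkl','rb'))
def ray(c,uv,z):
    R=np.array(c['R']);t=np.array(c['t']).ravel()
    d=R.T@np.array([(uv[0]-c['cx'])/c['fx'],(uv[1]-c['cy'])/c['fy'],1.]);o=-R.T@t
    return o+d*(z-o[2])/d[2]
def proj(c,X):
    p=np.array(c['R'])@np.array(X)+np.array(c['t']).ravel()
    return np.array([c['fx']*p[0]/p[2]+c['cx'],c['fy']*p[1]/p[2]+c['cy']])
E
python3 - <<'E'
from h import *
for n in ['scene','top']:
    c=cap(n); cv2.imwrite(f'pics/{n}.png',c['image']); print(n,-np.array(c['R']).T@np.array(c['t']).ravel(),c['fx'])
    print(np.array(c['R']).round(3).tolist())
print(r.get_state())
E
```

```text
scene [ 0.87006918 -0.68516514  0.87491135] 513.2440872974361
[[0.879, 0.476, 0.007], [0.361, -0.657, -0.662], [-0.31, 0.584, -0.75]]
top [ 0.44500537 -0.04882884  1.22715784] 471.0622239292627
[[0.024, -0.999, 0.023], [-0.996, -0.026, -0.081], [0.082, -0.021, -0.996]]
{'time_s': 0.1, 'joints': array([-5.91810998e+01,  2.05885255e+01,  6.39904138e-01, -1.67814102e-02,
       -7.01351817e+01, -1.65085238e+01]), 'qd': array([ 0.0142549 , -0.15960727,  0.13177425, -0.03387978, -0.00321431,
        0.00236138]), 'joint_torque': array([-2.08824531e-03, -5.84164202e+01,  2.93748432e+01,  7.01557651e+00,
        1.00290249e-02, -5.39653570e-05]), 'tcp_pos': array([ 0.1667173 , -0.65361678,  0.20331261]), 'eef_rot': array([ 1.79915168e+02, -8.68927828e-03, -1.65695331e+02]), 'contact_force': array([-0.08608144,  0.13937865,  0.55774084]), 'moment': array([-0.06964903,  0.01026958,  0.00225698]), 'gripper_force': 0.0, 'gripper_width': 0.08739545943829356}
```

View pics/top.png

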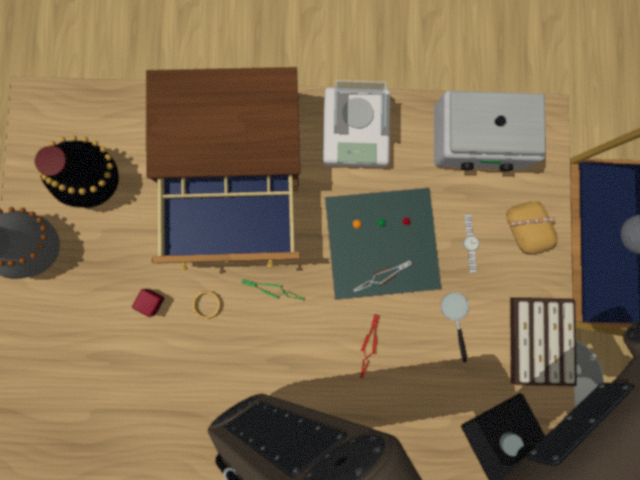

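View pics/scene.png

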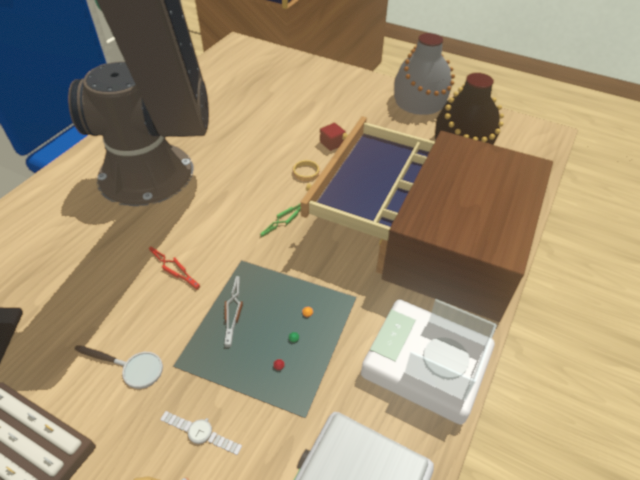

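Top view: three tweezers are in view: green (273,290), red (370,345) and steel with brown grips lying on the pad (383,276). The steel pair fits the description; its tips point left to (357,290) and its ferrule is at (408,264). The amber stone is at (357,224), left of green (381,223) and red (406,221). The open drawer's front runs along row ~258.

```bash
python3 - <<'E'
from h import *
t=load('top');s=load('scene')
crops=[cv2.resize(t['image'][190:310,320:450],None,fx=4,fy=4,interpolation=2),cv2.resize(s['image'][260:380,180:310],None,fx=4,fy=4,interpolation=2)]
cv2.imwrite('pics/crop.png',cv2.resize(np.hstack(crops),(800,370)))
for n,uv,z in [('tip',(357,290),.009),('fer',(405,266),.009),('grip',(383,277),.009),('amber',(357,224),.009),('green',(381,223),.009),('red',(406.5,221.5),.009),
 ('dfrontR',(299,257),.147),('dfrontL',(153,261),.147),('chestTopR',(301,177),.162),('chestTopL',(147,180),.162),('padNR',(441,290),.003),('padNL',(335,299),.003),('padFL',(325,197),.003)]: print(n,ray(t,uv,z).round(4), )
for n,uv,z in [('tip',(237,280),.009),('fer',(228,342),.009),('amber',(307.5,312),.009),('green',(294,338),.009)]:print('s',n,ray(s,uv,z).round(4))
print(r.get_state()['eef_rot'],r.capture('wrist')['T_tool_cam'])
E
```

```text
tip [ 0.407  -0.1821  0.009 ]
fer [ 0.4718 -0.3057  0.009 ]
grip [ 0.442  -0.2488  0.009 ]
amber [ 0.5779 -0.1791  0.009 ]
green [ 0.5822 -0.2418  0.009 ]
red [ 0.5879 -0.3086  0.009 ]
dfrontR [ 0.4833 -0.0325  0.147 ]
dfrontL [0.4659 0.2988 0.147 ]
chestTopR [ 0.666  -0.0324  0.162 ]
chestTopL [0.649 0.317 0.162]
padNR [ 0.4119 -0.4015  0.003 ]
padNL [ 0.3824 -0.1262  0.003 ]
padFL [ 0.6476 -0.0943  0.003 ]
s tip [ 0.4109 -0.1792  0.009 ]
s fer [ 0.4808 -0.3121  0.009 ]
s amber [ 0.5814 -0.1782  0.009 ]
s green [ 0.5877 -0.2435  0.009 ]
[ 1.79915168e+02 -8.68927828e-03 -1.65695331e+02] [[-6.57329264e-04 -9.65820797e-01 -2.59209870e-01  6.98371150e-02]
 [ 9.99999751e-01 -5.68151424e-04 -4.18952560e-04  4.81912099e-05]
 [ 2.57362638e-04 -2.59210081e-01  9.65820929e-01 -1.80411436e-01]
 [ 0.00000000e+00  0.00000000e+00  0.00000000e+00  1.00000000e+00]]
```

View pics/crop.png

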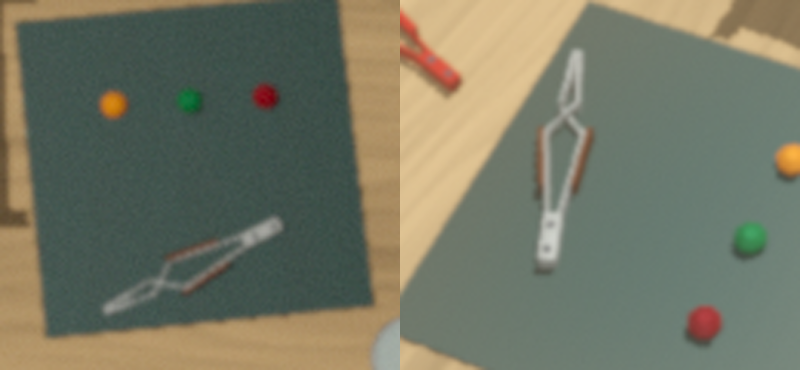

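The crop confirms brown grips on the steel pair on the pad, with the white ferrule at the right and the tips at lower left. The amber stone is at the left end of the row. Next I move above the pad for a wrist view.

Call:
play_rows --rows '[{"slide": [-0.31,0.215,-0.04],"delta_rot": [0,0,0],"fingers": 1},{"slide": [-0.31,0.215,-0.04],"delta_rot": [0,0,0],"fingers": 1},{"slide": [-0.31,0.215,-0.04],"delta_rot": [0,0,0],"fingers": 1},{"slide": [-0.31,0.215,-0.04],"delta_rot": [0,0,0],"fingers": 1},{"slide": [-0.31,0.215,-0.04],"delta_rot": [0,0,0],"fingers": 1},{"slide": [-0.31,0.215,-0.04],"delta_rot": [0,0,0],"fingers": 1},{"slide": [-0.31,0.215,-0.04],"delta_rot": [0,0,0],"fingers": 1},{"slide": [-0.31,0.215,-0.04],"delta_rot": [0,0,0],"fingers": 1}]'

```text
time_s: 1.15
tcp_pos: [0.4644, -0.3104, 0.2524]
eef_rot: [180.0, 0.0, -165.7]
contact_force: [1.2, -0.1, -0.6]
gripper_width: 0.0877
gripper_force: 0.0
```

Call:
play_rows --rows '[{"slide": [-0.31,0.215,-0.04],"delta_rot": [0,0,0],"fingers": 1},{"slide": [0,0,0],"delta_rot": [0,0,-1],"fingers": 1},{"slide": [0,0,0],"delta_rot": [0,0,-1],"fingers": 1},{"slide": [0,0,0],"delta_rot": [0,0,-1],"fingers": 1},{"slide": [0,0,0],"delta_rot": [0,0,-1],"fingers": 1},{"slide": [0,0,0],"delta_rot": [0,0,-1],"fingers": 1},{"slide": [0,0,0],"delta_rot": [0,0,-1],"fingers": 1},{"slide": [0,0,0],"delta_rot": [0,0,-1],"fingers": 1}]'

```text
time_s: 2.15
tcp_pos: [0.5004, -0.2692, 0.2579]
eef_rot: [180.0, -0.0, -133.5]
contact_force: [0.4, 0.0, 0.7]
gripper_width: 0.0875
gripper_force: 0.0
```

Call:
play_rows --rows '[{"slide": [0,0,0],"delta_rot": [0,0,-1],"fingers": 1},{"slide": [0,0,0],"delta_rot": [0,0,-1],"fingers": 1},{"slide": [0,0,0],"delta_rot": [0,0,-1],"fingers": 1},{"slide": [0,0,0],"delta_rot": [0,0,-1],"fingers": 1},{"slide": [0,0,0],"delta_rot": [0,0,-1],"fingers": 1},{"slide": [0,0,0],"delta_rot": [0,0,-1],"fingers": 1},{"slide": [0,0,0],"delta_rot": [0,0,-1],"fingers": 1},{"slide": [0,0,0],"delta_rot": [0,0,-1],"fingers": 1}]'

```text
time_s: 3.15
tcp_pos: [0.5004, -0.2692, 0.2579]
eef_rot: [180.0, 0.0, -96.8]
contact_force: [0.5, 0.3, 0.4]
gripper_width: 0.0878
gripper_force: 0.0
```

Call:
play_rows --rows '[{"slide": [0,0,0],"delta_rot": [0,0,-1],"fingers": 1},{"slide": [0,0,0],"delta_rot": [0,0,-1],"fingers": 1},{"slide": [0,0,0],"delta_rot": [0,0,-1],"fingers": 1},{"slide": [0,0,0],"delta_rot": [0,0,-1],"fingers": 1},{"slide": [0,0,0],"delta_rot": [0,0,-1],"fingers": 1},{"slide": [0,0,0],"delta_rot": [0,0,-1],"fingers": 1},{"slide": [0,0,0],"delta_rot": [0,0,-1],"fingers": 1},{"slide": [0,0,0],"delta_rot": [0,0,-0.5],"fingers": 1}]'

```text
time_s: 4.15
tcp_pos: [0.5004, -0.2692, 0.2579]
eef_rot: [180.0, 0.0, -62.4]
contact_force: [0.0, -0.4, -0.5]
gripper_width: 0.0875
gripper_force: 0.0
```

Call:
play_rows --rows '[{"slide": [0,0,0],"delta_rot": [0,0,0],"fingers": 1},{"slide": [0,0,0],"delta_rot": [0,0,0],"fingers": 1}]'

```text
time_s: 4.4
tcp_pos: [0.5005, -0.2693, 0.258]
eef_rot: [180.0, 0.0, -62.6]
contact_force: [-0.1, 0.6, 0.3]
gripper_width: 0.0877
gripper_force: 0.0
```

```bash
cat >> h.py <<'E'
from scipy.spatial.transform import Rotation as Ro
def wcap(name):
    c=cap('wrist'); s=c['s']
    T=np.eye(4);T[:3,:3]=Ro.from_euler('xyz',s['eef_rot'],degrees=True).as_matrix();T[:3,3]=s['tcp_pos']
    W=T@np.array(c['T_tool_cam']); c['R']=W[:3,:3].T; c['t']=-W[:3,:3].T@W[:3,3]
    pickle.dump(c,open(f'pics/{name}.pkl','wb')); cv2.imwrite(f'pics/{name}.png',c['image']); return c
E
python3 - <<'E'
from h import *
c=wcap('w1'); print(c['s']['tcp_pos'],c['s']['eef_rot'],c['s']['joints'],c['s']['time_s'],c['fx'])
E
```

```text
[ 0.50051406 -0.26928644  0.25803894] [ 1.79992778e+02  1.06868583e-02 -6.26071155e+01] [-8.56198448e+00  8.75560880e+00 -8.16054929e+00 -4.60966745e-03
 -7.30959627e+01  3.59562104e+01] 4.4 340.83552111439934
```

View pics/w1.png

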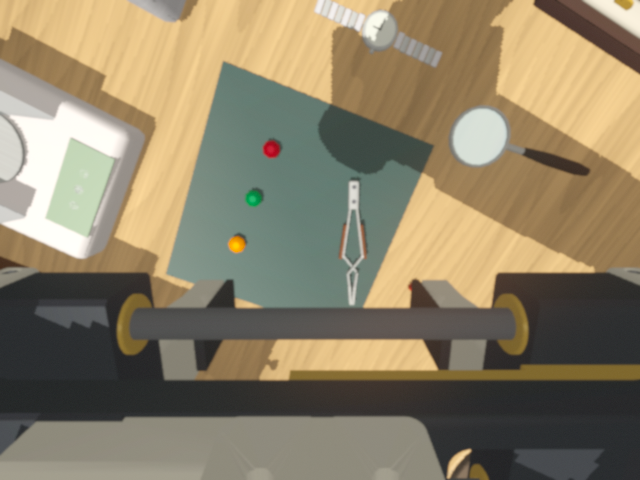

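Wrist view: the tweezers lie nearly vertical in the image, ferrule (353,194), tips (352,300). Amber is at (237,244), green (254,198) and red (272,149). I go closer over the amber stone to get its flat orientation.

Call:
play_rows --rows '[{"slide": [-0.056,-0.178,0.288],"delta_rot": [0,0,0],"fingers": 1},{"slide": [-0.056,-0.178,0.288],"delta_rot": [0,0,0],"fingers": 1},{"slide": [-0.056,-0.178,0.288],"delta_rot": [0,0,0],"fingers": 1},{"slide": [-0.056,-0.178,0.288],"delta_rot": [0,0,0],"fingers": 1},{"slide": [0,0,0],"delta_rot": [0,0,0],"fingers": 1},{"slide": [0,0,0],"delta_rot": [0,0,0],"fingers": 1}]'

```text
time_s: 5.2
tcp_pos: [0.5802, -0.1905, 0.0859]
eef_rot: [180.0, -0.0, -62.5]
contact_force: [-0.3, 0.2, 0.2]
gripper_width: 0.0875
gripper_force: 0.0
```

```bash
python3 - <<'E'
from h import *
c=wcap('w2'); print(c['s']['tcp_pos'],c['s']['eef_rot'])
def meas(c,tag):
    hsv=cv2.cvtColor(c['image'],cv2.COLOR_BGR2HSV)
    for n,lo,hi in [('amber',(8,170,120),(24,255,255)),('green',(60,130,60),(85,255,255)),('red',(172,130,50),(180,255,255))]:
        m=cv2.inRange(hsv,np.array(lo),np.array(hi))
        cs,_=cv2.findContours(m,cv2.RETR_EXTERNAL,cv2.CHAIN_APPROX_NONE)
        for k in cs:
            a=cv2.contourArea(k)
            if 80<a<2500:
                M=cv2.moments(k);uv=(M['m10']/a,M['m01']/a);p=ray(c,uv,.009)
                if .5<p[0]<.65 and p[1]<-.1: print(tag,n,np.round(uv,1),int(a),p.round(4))
    # steel: bright low-sat on the pad region
    m=cv2.inRange(hsv,np.array((0,0,120)),np.array((180,60,255)))
    ys,xs=np.nonzero(m); P=np.array([ray(c,(x,y),.012) for x,y in zip(xs,ys)])
    if len(P):
        ok=(abs(P[:,0]-.44)<.06)&(abs(P[:,1]+.245)<.1)&(P[:,0]-0.41<.55*( -P[:,1]-.1)); P=P[ok]
        if len(P)>50:
            mu,sv,vt=np.linalg.svd(P[:,:2]-P[:,:2].mean(0))[0:3] if 0 else (P[:,:2].mean(0),*np.linalg.svd(P[:,:2]-P[:,:2].mean(0),full_matrices=False)[1:])
            d=vt[0]*np.sign(vt[0][1]); q=(P[:,:2]-mu)@d; 
            print(tag,'steel',len(P),mu.round(4),np.degrees(np.arctan2(d[1],d[0])).round(2),'rear',(mu+d*q.min()).round(4),'tip',(mu+d*q.max()).round(4),(q.max()-q.min()).round(4))
    mb=cv2.inRange(hsv,np.array((0,70,50)),np.array((18,230,200)))
    ys,xs=np.nonzero(mb); P=np.array([ray(c,(x,y),.012) for x,y in zip(xs,ys)])[:,:2]
    d=np.array([-.462,.887]);nn=np.array([.887,.462]);g=np.array([.442,-.247])
    q=P-g; ok=(abs(q@d)<.04)&(abs(q@nn)<.025); print(tag,'brown',ok.sum(),P[ok].mean(0).round(4) if ok.any() else '')
    L=ok&(q@nn>0);Rr=ok&(q@nn<0)
    if L.sum()and Rr.sum(): print('  sides',P[L].mean(0).round(4),P[Rr].mean(0).round(4))
for n in('w1','w2','top'): meas(load(n),n)
i=c['image']; p=proj(c,[.58,-.179,.009]).astype(int); x,y=p
a=cv2.resize(i[max(y-30,0):y+30,x-30:x+30],(480,480),interpolation=cv2.INTER_CUBIC)
cv2.imwrite('pics/w2c.png',np.hstack([a,cv2.resize(i,(320,240)).repeat(1,0) if 0 else cv2.copyMakeBorder(cv2.resize(i,(320,240)),0,240,0,0,0)]))
E
```

```text
[ 0.58020593 -0.19051499  0.08585857] [ 1.79995211e+02 -2.54847895e-02 -6.25367234e+01]
w1 amber [236.6 243.7] 179 [ 0.5788 -0.1785  0.009 ]
w1 green [253.1 198. ] 196 [ 0.5843 -0.2427  0.009 ]
w1 red [271.1 148.8] 179 [ 0.5895 -0.3072  0.009 ]
w1 steel 8108 [ 0.4442 -0.2619] 102.23 rear [ 0.462  -0.3438] tip [ 0.4215 -0.1568] 0.1914
w1 brown 211 [ 0.4464 -0.252 ]
  sides [ 0.4589 -0.2453] [ 0.4344 -0.2583]
w2 amber [316.2 259.4] 515 [ 0.579  -0.1782  0.009 ]
w2 green [349.2 183.1] 584 [ 0.5843 -0.2425  0.009 ]
w2 red [386.5  97. ] 698 [ 0.5897 -0.3068  0.009 ]
w2 steel 2141 [ 0.4478 -0.223 ] 107.17 rear [ 0.4781 -0.3212] tip [ 0.4244 -0.1472] 0.1822
w2 brown 908 [ 0.4541 -0.2494]
  sides [ 0.4601 -0.2456] [ 0.4357 -0.2609]
top steel 118 [ 0.4489 -0.2557] 118.05 rear [ 0.4821 -0.3181] tip [ 0.4052 -0.1736] 0.1637
top brown 30 [ 0.4453 -0.2512]
  sides [ 0.4568 -0.2386] [ 0.4365 -0.2609]
```

View pics/w2c.png

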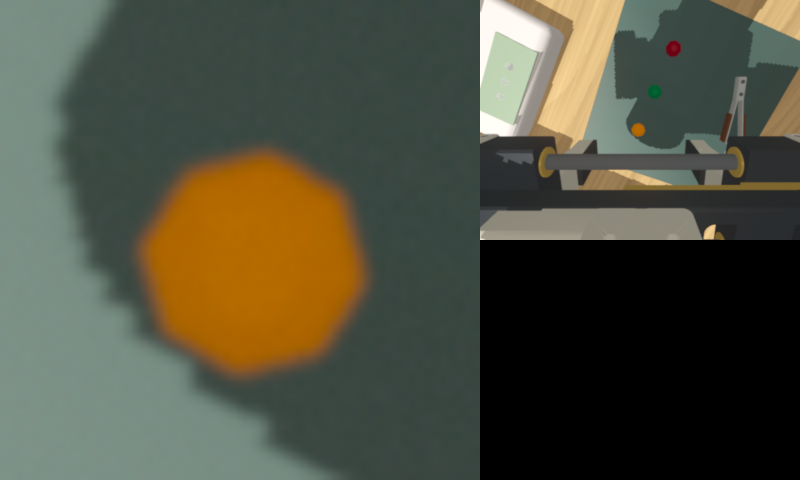

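The crop shows the amber octagon's vertices about 5° clockwise of the image axes. Its flats therefore face world yaw ≈ 0/90° (mod 45°), so the tweezers should point along +x, at tool yaw −180. Now the tweezers' axis, tightly.

```bash
python3 - <<'E'
from h import *
c=load('w1'); hsv=cv2.cvtColor(c['image'],cv2.COLOR_BGR2HSV)
roi=np.zeros(hsv.shape[:2],np.uint8); roi[172:307,335:372]=1
pad=cv2.inRange(hsv,np.array((70,40,0)),np.array((110,255,255)))
v=hsv[...,2]; b=(v>125)&(roi>0)&(hsv[...,1]<70)
n,l,st,ce=cv2.connectedComponentsWithStats(b.astype(np.uint8)); k=1+st[1:,4].argmax(); print(st[1:].tolist())
ys,xs=np.nonzero(b); P=np.array([ray(c,(x,y),.014) for x,y in zip(xs,ys)])[:,:2]
mu=P.mean(0);d=np.linalg.svd(P-mu,full_matrices=False)[2][0];d*=np.sign(d[1]);q=(P-mu)@d
print(mu,np.degrees(np.arctan2(d[1],d[0])),q.min(),q.max(),mu+d*q.min(),mu+d*q.max())
nn=np.array([d[1],-d[0]])
e=(P-mu)@nn
for a in np.arange(q.min(),q.max(),.015):
    m=(q>=a)&(q<a+.015); print(round(a-q.min(),3),m.sum(),*(np.array([e[m].min(),e[m].max(),e[m].mean()])*1e3).round(1))
rear=mu+d*q.min(); tip=mu+d*q.max()
print('grips from rear+79',rear+d*.079,'from tip-86',tip-d*.086)
E
```

```text
[[335, 180, 37, 127, 2946], [335, 182, 1, 1, 1], [335, 183, 3, 4, 5], [335, 202, 1, 1, 1], [337, 203, 1, 1, 1], [341, 203, 1, 1, 1], [339, 204, 1, 1, 1], [337, 207, 1, 2, 2], [339, 206, 2, 2, 4], [342, 206, 1, 1, 1], [368, 206, 2, 2, 2], [335, 208, 1, 1, 1], [342, 208, 1, 1, 1], [338, 213, 2, 2, 2], [343, 212, 1, 1, 1], [363, 214, 9, 17, 71], [371, 214, 1, 1, 1], [338, 216, 2, 1, 2]]
[ 0.43876578 -0.23553421] 118.46258715046775 -0.09603369437558316 0.07261001066443772 [ 0.48453398 -0.31996017] [ 0.40416095 -0.17170068]
0.0 160 -8.2 21.5 0.2
0.015 156 -8.3 21.7 0.0
0.03 197 -23.5 21.8 2.4
0.045 257 -23.8 22.0 -0.2
0.06 256 -24.1 22.1 1.1
0.075 262 -24.4 22.3 -1.0
0.09 274 -24.6 22.4 -1.8
0.105 370 -24.9 22.6 -0.7
0.12 366 -25.2 22.7 -0.9
0.135 371 -25.3 22.8 -1.0
0.15 311 -20.1 23.0 2.7
0.165 64 -14.9 23.0 3.2
grips from rear+79 [ 0.44688378 -0.25050902] from tip-86 [ 0.44514724 -0.24730573]
```

```bash
python3 - <<'E'
from h import *
c=load('w1'); hsv=cv2.cvtColor(c['image'],cv2.COLOR_BGR2HSV).astype(int)
b=np.zeros(hsv.shape[:2],bool); b[170:307,337:371]=((hsv[...,2]>165)&(hsv[...,1]<45))[170:307,337:371]
g,m,rr=[],[],[]
for y in range(176,308,6):
    x=np.nonzero(b[y])[0]; print(y,(x.min(),x.max(),len(x)) if len(x) else None,end='; ')
f=np.array([(np.nonzero(b[y])[0].mean(),y) for y in range(183,208) if b[y].any()]); t=np.array([(np.nonzero(b[y])[0][[0,-1]].mean(),y) for y in range(278,302) if b[y].any()])
F=ray(c,f.mean(0),.014)[:2];T=ray(c,t.mean(0),.013)[:2]; d=(T-F)/np.linalg.norm(T-F)
ys=np.nonzero(b)[0]; print('\nrows',ys.min(),ys.max(),F,T,np.degrees(np.arctan2(d[1],d[0])))
rear=ray(c,(f[:,0].mean(),ys.min()-.5),.014)[:2]; tip=ray(c,(t[:,0].mean(),ys.max()+.5),.012)[:2]
print(rear,tip,np.linalg.norm(tip-rear),'grips',F+d*((rear-F)@d+.079),F+d*((tip-F)@d-.086))
E
```

```text
176 None; 182 (np.int64(349), np.int64(357), 9); 188 (np.int64(349), np.int64(358), 10); 194 (np.int64(349), np.int64(358), 10); 200 (np.int64(349), np.int64(357), 9); 206 (np.int64(349), np.int64(357), 9); 212 (np.int64(348), np.int64(357), 5); 218 (np.int64(348), np.int64(358), 4); 224 (np.int64(347), np.int64(359), 5); 230 (np.int64(346), np.int64(359), 4); 236 (np.int64(345), np.int64(360), 4); 242 (np.int64(344), np.int64(361), 5); 248 (np.int64(343), np.int64(361), 5); 254 (np.int64(343), np.int64(362), 4); 260 (np.int64(345), np.int64(360), 6); 266 (np.int64(351), np.int64(355), 5); 272 (np.int64(348), np.int64(355), 4); 278 (np.int64(347), np.int64(357), 6); 284 (np.int64(348), np.int64(356), 5); 290 (np.int64(348), np.int64(355), 6); 296 (np.int64(348), np.int64(354), 7); 302 (np.int64(349), np.int64(354), 6); 
rows 181 304 [ 0.47475468 -0.30430115] [ 0.41611113 -0.19239018] 117.65542285897902
[ 0.48327978 -0.31986232] [ 0.40533569 -0.17283193] 0.1664127934076751 grips [ 0.44632082 -0.2500401 ] [ 0.44566595 -0.24879039]
```

Call:
play_rows --rows '[{"slide": [-0.022,0.325,0],"delta_rot": [0,0,0],"fingers": 1},{"slide": [-0.022,0.325,0],"delta_rot": [0,0,0],"fingers": 1},{"slide": [-0.021,0.325,0],"delta_rot": [0,0,0],"fingers": 0.6},{"slide": [0,0,0.16],"delta_rot": [0,0,0],"fingers": 0.4},{"slide": [0,0,0.16],"delta_rot": [0,0,0],"fingers": 0.4},{"slide": [0,0,0.13],"delta_rot": [0,0,0],"fingers": 0.4},{"slide": [0,0,0.08],"delta_rot": [0,0,0],"fingers": 0.4},{"slide": [0,0,0],"delta_rot": [0,0,0],"fingers": 0.4}]'

```text
time_s: 6.25
tcp_pos: [0.4456, -0.2494, 0.0062]
eef_rot: [-180.0, -0.0, -62.6]
contact_force: [0.5, -0.7, -0.7]
gripper_width: 0.0611
gripper_force: 0.0
```

Call:
play_rows --rows '[{"slide": [0,0,0],"delta_rot": [0,0,0],"fingers": 0.4},{"slide": [0,0,0],"delta_rot": [0,0,0],"fingers": 0.4}]'

```text
time_s: 6.5
tcp_pos: [0.4463, -0.2492, 0.0067]
eef_rot: [-179.9, -0.1, -62.5]
contact_force: [-1.0, 1.0, 0.3]
gripper_width: 0.0614
gripper_force: 0.0
```

```bash
python3 - <<'E'
from h import *
c=wcap('w3'); print(c['s']['tcp_pos'],c['s']['eef_rot'],c['s']['gripper_width'],proj(c,[.579,-.1783,.009]))
E
```

```text
[ 0.44625172 -0.24919663  0.00669738] [-1.79930478e+02 -5.60685730e-02 -6.25489063e+01] 0.06142063333827456 [ 52.95496196 285.41343762]
```

View pics/w3.png

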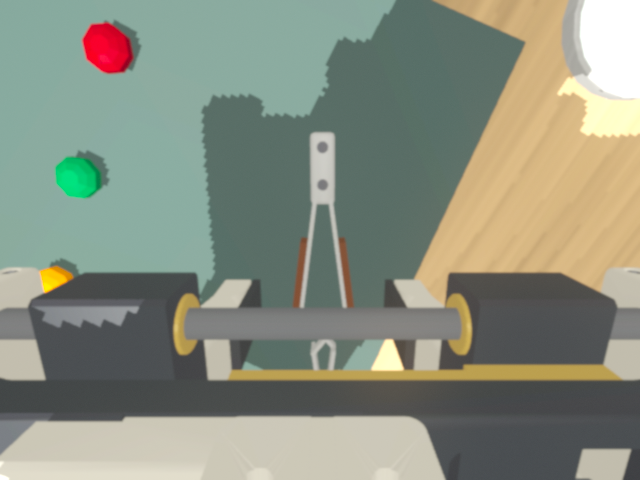

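Tweezers are centred between the fingers (ferrule at (322,168), brown grips at columns 300/348). I close on the grips.

Call:
play_rows --rows '[{"slide": [0,0,0],"delta_rot": [0,0,0],"fingers": -1},{"slide": [0,0,0],"delta_rot": [0,0,0],"fingers": -1},{"slide": [0,0,0],"delta_rot": [0,0,0],"fingers": -1},{"slide": [0,0,0],"delta_rot": [0,0,0],"fingers": -1},{"slide": [0,0,0],"delta_rot": [0,0,0],"fingers": -1},{"slide": [0,0,0],"delta_rot": [0,0,0],"fingers": -1}]' --squeeze 25

```text
time_s: 7.3
tcp_pos: [0.4456, -0.2491, 0.0058]
eef_rot: [180.0, 0.0, -62.6]
contact_force: [-0.2, -0.1, -0.3]
gripper_width: 0.0068
gripper_force: 0.0
```

```bash
python3 - <<'E'
from h import *
c=wcap('w4'); s=c['s'];print(s['tcp_pos'],s['eef_rot'],s['gripper_width'],s['gripper_force'],s['time_s'])
b=load('w3')
for k in(b,c):
    hsv=cv2.cvtColor(k['image'],cv2.COLOR_BGR2HSV).astype(int)
    m=np.zeros(hsv.shape[:2],bool); m[110:215,290:360]=((hsv[...,2]>165)&(hsv[...,1]<40))[110:215,290:360]
    ys,xs=np.nonzero(m); y0=ys.min()
    for z in (.015,): print(y0,xs[ys<y0+55].mean(),ray(k,(xs[ys<y0+55].mean(),y0-.5),z))
    for y in (140,190): print(y,xs[ys==y].mean(),end=' ')
E
```

```text
[ 0.44559926 -0.24905532  0.0058454 ] [ 1.79996810e+02  1.92597252e-03 -6.25549327e+01] 0.006760016503116772 0.0 7.3
133 321.989010989011 [ 0.48270718 -0.31953102  0.015     ]
140 322.0 190 322.0 Traceback (most recent call last):
  File "<stdin>", line 7, in <module>
    return umr_minimum(a, axis, None, out, keepdims, initial, where)
ValueError: zero-size array to reduction operation minimum which has no identity
```

The width is 7 mm with no force, so the grips were missed or slipped. I need to look.

View pics/w4.png

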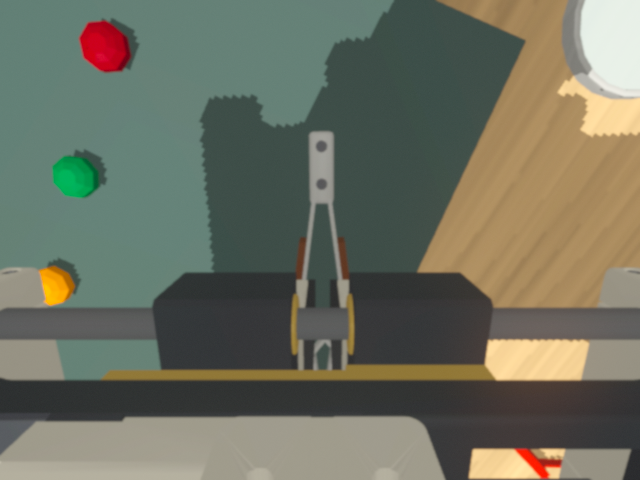

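Tweezers stayed in place and the fingers look about 17 mm apart on the grips (columns 302–342), which does not fit the reading. I hold and read again.

Call:
play_rows --rows '[{"slide": [0,0,0],"delta_rot": [0,0,0],"fingers": -1},{"slide": [0,0,0],"delta_rot": [0,0,0],"fingers": -1}]'

```text
time_s: 7.6
tcp_pos: [0.4456, -0.249, 0.0059]
eef_rot: [-180.0, -0.0, -62.6]
contact_force: [0.1, 0.4, -0.1]
gripper_width: 0.0002
gripper_force: 0.0
```

```bash
python3 - <<'E'
from h import *
c=wcap('w5'); s=c['s'];print(s['tcp_pos'],s['gripper_width'],s['gripper_force'],s['contact_force'])
for n in('w3','w4','w5'):
    c=load(n); g=c['image'][:,:,:].astype(int)
    for y in(240,260,300): print(n,y,[tuple(g[y,x]) for x in range(0,0)], ''.join('B' if p[2]-p[0]>35 else 'W' if p.min()>140 else '.' for p in g[y,285:365]))
E
```

```text
[ 0.44562232 -0.24904689  0.00586177] 0.0001683251394037517 0.0 [ 0.10544127  0.37403773 -0.07956643]
w3 240 [] ................BBBBBB.WWWW......................WWWW.BBBBBB....................
w3 260 [] .............BBBBBBBWWWWW..........................WWWWWBBBBBBB.................
w3 300 [] .........BBBBBBWWWWW.....................................WWWWBBBBBBB............
w4 240 [] ...............BBBBBB................................BBBBBB.....................
w4 260 [] ............BBBBBBB..W..............................W...BBBBBB..................
w4 300 [] .......BBBBBBBB..............................................BBBBBBB............
w5 240 [] ...............BBBBBB................................BBBBBB.....................
w5 260 [] ............BBBBBBB..W..................................BBBBBB..................
w5 300 [] ....................BBBBBBB......................BBBBBB.........................
```

Call:
play_rows --rows '[{"slide": [0,0,-0.13],"delta_rot": [0,0,0],"fingers": -1},{"slide": [0,0,-0.14],"delta_rot": [0,0,0],"fingers": -1},{"slide": [0,-0.2,0],"delta_rot": [0,0,0],"fingers": -0.25},{"slide": [0,-0.2,0],"delta_rot": [0,0,0],"fingers": -0.25},{"slide": [0,0,0.14],"delta_rot": [0,0,0],"fingers": -0.25},{"slide": [0,0,0.13],"delta_rot": [0,0,0],"fingers": -0.25},{"slide": [0,0,0],"delta_rot": [0,0,0],"fingers": -0.25},{"slide": [0,0,0],"delta_rot": [0,0,0],"fingers": -0.25}]'

```text
time_s: 8.65
tcp_pos: [0.4995, -0.2213, 0.0061]
eef_rot: [180.0, -0.0, -62.5]
contact_force: [0.6, 0.9, 0.1]
gripper_width: 0.0326
gripper_force: 0.0
```

Call:
play_rows --rows '[{"slide": [0,0,0.013],"delta_rot": [0,0,0],"fingers": -0.25},{"slide": [0,0,0],"delta_rot": [0,0,0],"fingers": -0.25}]'

```text
time_s: 8.9
tcp_pos: [0.4992, -0.2214, 0.0044]
eef_rot: [-180.0, -0.0, -62.6]
contact_force: [-0.4, -0.8, 0.9]
gripper_width: 0.0331
gripper_force: 0.0
```

Call:
play_rows --rows '[{"slide": [0,0,0.01],"delta_rot": [0,0,0],"fingers": -0.25},{"slide": [0,0,0],"delta_rot": [0,0,0],"fingers": -0.25}]'

```text
time_s: 9.15
tcp_pos: [0.4988, -0.2214, 0.0025]
eef_rot: [-180.0, -0.0, -62.6]
contact_force: [-0.7, 0.2, 0.4]
gripper_width: 0.033
gripper_force: 0.0
```

```bash
python3 - <<'E'
from h import *
c=wcap('w6'); s=c['s'];print(s['tcp_pos'],s['gripper_width'],s['gripper_force'],s['contact_force'])
E
```

```text
[ 0.49882925 -0.22143088  0.00247412] 0.03304686620811409 0.0 [-0.74320029  0.23758722  0.36162925]
```

View pics/w6.png

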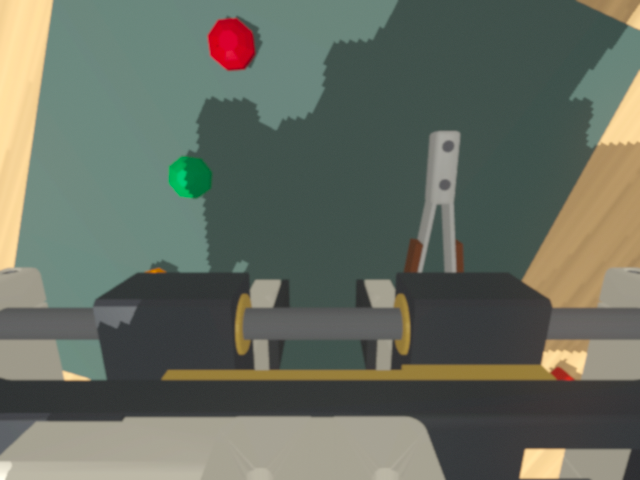

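Wrist view: the finger ends show at row 280. By the camera geometry they are about 20–27 mm behind the nominal TCP, so the fingers closed above the tweezers. I feel for the pad with careful descents (pad clear below; tweezers at (440,170)).

Call:
play_rows --rows '[{"slide": [0,0,0.02],"delta_rot": [0,0,0],"fingers": -0.25},{"slide": [0,0,0.02],"delta_rot": [0,0,0],"fingers": -0.25},{"slide": [0,0,0],"delta_rot": [0,0,0],"fingers": -0.25}]'

```text
time_s: 9.57
tcp_pos: [0.4985, -0.2214, -0.004]
eef_rot: [180.0, 0.0, -62.6]
contact_force: [1.3, 0.6, 0.9]
gripper_width: 0.0329
gripper_force: 0.0
```

Call:
play_rows --rows '[{"slide": [0,0,0.013],"delta_rot": [0,0,0],"fingers": -0.25},{"slide": [0,0,0],"delta_rot": [0,0,0],"fingers": -0.25}]'

```text
time_s: 9.82
tcp_pos: [0.4988, -0.2214, -0.0057]
eef_rot: [180.0, 0.0, -62.6]
contact_force: [0.4, -0.1, -0.1]
gripper_width: 0.0328
gripper_force: 0.0
```

Call:
play_rows --rows '[{"slide": [0,0,0.02],"delta_rot": [0,0,0],"fingers": -0.25},{"slide": [0,0,0],"delta_rot": [0,0,0],"fingers": -0.25}]'

```text
time_s: 10.07
tcp_pos: [0.4987, -0.2214, -0.0088]
eef_rot: [180.0, 0.0, -62.6]
contact_force: [0.0, -0.1, -0.4]
gripper_width: 0.0327
gripper_force: 0.0
```

Call:
play_rows --rows '[{"slide": [0,0,0.02],"delta_rot": [0,0,0],"fingers": -0.25},{"slide": [0,0,0],"delta_rot": [0,0,0],"fingers": -0.25}]'

```text
time_s: 10.32
tcp_pos: [0.4986, -0.2214, -0.0118]
eef_rot: [180.0, 0.0, -62.6]
contact_force: [0.7, -0.1, -0.4]
gripper_width: 0.0329
gripper_force: 0.0
```

Call:
play_rows --rows '[{"slide": [0,0,0.013],"delta_rot": [0,0,0],"fingers": -0.25},{"slide": [0,0,0],"delta_rot": [0,0,0],"fingers": -0.25}]'

```text
time_s: 10.58
tcp_pos: [0.4987, -0.2214, -0.0137]
eef_rot: [180.0, 0.0, -62.6]
contact_force: [-0.5, -0.2, -0.2]
gripper_width: 0.0328
gripper_force: 0.0
```

Call:
play_rows --rows '[{"slide": [0,0,0.01],"delta_rot": [0,0,0],"fingers": -0.25},{"slide": [0,0,0],"delta_rot": [0,0,0],"fingers": -0.25}]'

```text
time_s: 10.82
tcp_pos: [0.4988, -0.2214, -0.0151]
eef_rot: [180.0, 0.0, -62.6]
contact_force: [0.4, -1.0, -0.5]
gripper_width: 0.0329
gripper_force: 0.0
```

Call:
play_rows --rows '[{"slide": [0,0,0.01],"delta_rot": [0,0,0],"fingers": -0.25},{"slide": [0,0,0],"delta_rot": [0,0,0],"fingers": -0.25}]'

```text
time_s: 11.08
tcp_pos: [0.4987, -0.2214, -0.0166]
eef_rot: [180.0, 0.0, -62.6]
contact_force: [0.5, -0.5, -0.7]
gripper_width: 0.0332
gripper_force: 0.0
```

Call:
play_rows --rows '[{"slide": [0,0,0.01],"delta_rot": [0,0,0],"fingers": -0.25},{"slide": [0,0,0],"delta_rot": [0,0,0],"fingers": -0.25}]'

```text
time_s: 11.32
tcp_pos: [0.4988, -0.2214, -0.0181]
eef_rot: [180.0, 0.0, -62.6]
contact_force: [-0.6, 0.1, 0.3]
gripper_width: 0.0329
gripper_force: 0.0
```

```bash
python3 - <<'E'
from h import *
c=wcap('w7'); s=c['s'];print(s['tcp_pos'],s['contact_force'])
t=cap('top'); b=cap('scene'); 
p=proj(b,[.499,-.221,.01]).astype(int); print(p)
x,y=p; a=cv2.resize(b['image'][y-50:y+30,x-60:x+60],(600,400),interpolation=2); cv2.imwrite('pics/s2.png',a)
E
```

```text
[ 0.49875623 -0.22138306 -0.01812292] [-0.59918039  0.0951561   0.32389583]
[261 310]
```

View pics/s2.png

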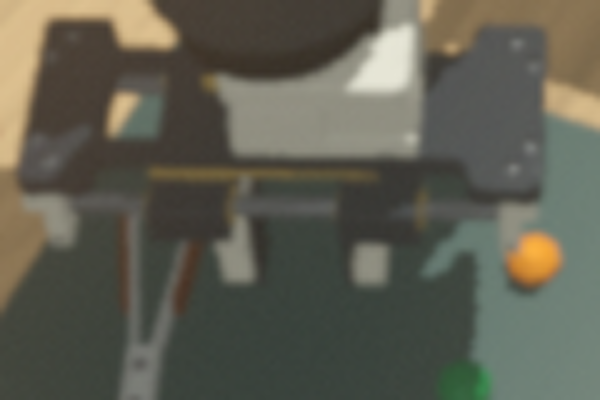

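```bash
python3 - <<'E'
from h import *
b=load('scene'); ty=np.array([-.887,-.461]); tx=np.array([.461,-.887]); P=np.array([.4988,-.2214])
for sx in(-.0095,.0095):
  for o in(-.022,.022,-.09,.09):
    for z in(.0,.01,.02,.03): 
      u=proj(b,[*(P+ty*o+tx*sx),z]); print(sx,o,z,((u-[201,260])*5).round(0))
E
```

```text
-0.0095 -0.022 0.0 [359. 250.]
-0.0095 -0.022 0.01 [358. 236.]
-0.0095 -0.022 0.02 [356. 222.]
-0.0095 -0.022 0.03 [355. 208.]
-0.0095 0.022 0.0 [252. 248.]
-0.0095 0.022 0.01 [249. 234.]
-0.0095 0.022 0.02 [247. 220.]
-0.0095 0.022 0.03 [245. 206.]
-0.0095 -0.09 0.0 [525. 253.]
-0.0095 -0.09 0.01 [525. 239.]
-0.0095 -0.09 0.02 [525. 225.]
-0.0095 -0.09 0.03 [525. 211.]
-0.0095 0.09 0.0 [ 85. 245.]
-0.0095 0.09 0.01 [ 82. 231.]
-0.0095 0.09 0.02 [ 79. 217.]
-0.0095 0.09 0.03 [ 75. 203.]
0.0095 -0.022 0.0 [356. 289.]
0.0095 -0.022 0.01 [354. 276.]
0.0095 -0.022 0.02 [353. 262.]
0.0095 -0.022 0.03 [351. 247.]
0.0095 0.022 0.0 [247. 287.]
0.0095 0.022 0.01 [245. 274.]
0.0095 0.022 0.02 [242. 260.]
0.0095 0.022 0.03 [240. 245.]
0.0095 -0.09 0.0 [524. 293.]
0.0095 -0.09 0.01 [524. 279.]
0.0095 -0.09 0.02 [524. 265.]
0.0095 -0.09 0.03 [523. 250.]
0.0095 0.09 0.0 [ 79. 284.]
0.0095 0.09 0.01 [ 75. 271.]
0.0095 0.09 0.02 [ 72. 256.]
0.0095 0.09 0.03 [ 68. 242.]
```

Crop shows the finger ends at (238,282) and (370,282), just above the pad. Grey brackets at the body's ends are at (50,245) and (515,245). I triangulate both features between scene and wrist to learn the true clearances.

```bash
cat >> h.py <<'E'
def tri(c1,u1,c2,u2):
    def od(c,u):
        R=np.array(c['R']);t=np.array(c['t']).ravel();d=R.T@np.array([(u[0]-c['cx'])/c['fx'],(u[1]-c['cy'])/c['fy'],1.]);return -R.T@t,d/np.linalg.norm(d)
    o1,d1=od(c1,u1);o2,d2=od(c2,u2)
    s=np.linalg.lstsq(np.c_[d1,-d2],o2-o1,rcond=None)[0];a=o1+d1*s[0];b=o2+d2*s[1];return (a+b)/2,np.linalg.norm(a-b)
E
python3 - <<'E'
from h import *
b=load('scene');w=load('w7'); P=w['s']['tcp_pos'];Rt=Ro.from_euler('xyz',w['s']['eef_rot'],degrees=True).as_matrix()
f=lambda x,y:(201+x/5,260+y/5)
for n,u1,u2 in [('brR',(605,269),f(75,240)),('brL',(42,269),f(498,243)),('fingR_in',(357,280),f(257,282)),('fingL_in',(289,280),f(352,285)),('fingL_out',(252,280),f(388,285)),('fingR_out',(392,280),f(220,280)),('amberTest',(0,0),(0,0))][:-1]:
    X,e=tri(w,u1,b,u2); print(n,X.round(4),e.round(4),'tool',(Rt.T@(X-P)).round(4))
E
```

```text
brR [ 0.4491 -0.2916  0.0753] 0.0002 tool [ 0.0394  0.0764 -0.0934]
brL [ 0.5873 -0.216   0.0704] 0.0039 tool [ 0.036  -0.081  -0.0886]
fingR_in [ 0.487  -0.237   0.0025] 0.0002 tool [ 0.0085  0.0176 -0.0206]
fingL_in [ 0.517  -0.2161 -0.0073] 0.0028 tool [ 0.0038 -0.0186 -0.0109]
fingL_out [ 0.5337 -0.2125  0.0017] 0.0 tool [ 0.0082 -0.0351 -0.0199]
fingR_out [ 0.4743 -0.2458  0.0069] 0.002 tool [ 0.0104  0.033  -0.025 ]
```

The brackets sit about 67 mm above the finger ends, so there is enough room. The finger ends are about 20 mm behind the reported TCP. I return to the grips at the corrected depth.

Call:
play_rows --rows '[{"slide": [0,0,-0.2],"delta_rot": [0,0,0],"fingers": 0.3},{"slide": [0.002,0.2,0],"delta_rot": [0,0,0],"fingers": 0.3},{"slide": [0.002,0.198,0],"delta_rot": [0,0,0],"fingers": 0.3},{"slide": [0,0,0],"delta_rot": [0,0,0],"fingers": 0.3},{"slide": [0,0,0.1],"delta_rot": [0,0,0],"fingers": 0.3},{"slide": [0,0,0.1],"delta_rot": [0,0,0],"fingers": 0.3},{"slide": [0,0,0],"delta_rot": [0,0,0],"fingers": 0.3}]' --squeeze 25

```text
time_s: 12.35
tcp_pos: [0.4462, -0.2493, -0.0191]
eef_rot: [179.9, 0.0, -62.5]
contact_force: [-0.6, -1.0, 4.8]
gripper_width: 0.0569
gripper_force: 1.9
```

Call:
play_rows --rows '[{"slide": [0,0,0],"delta_rot": [0,0,0],"fingers": -1},{"slide": [0,0,0],"delta_rot": [0,0,0],"fingers": -1},{"slide": [0,0,0],"delta_rot": [0,0,0],"fingers": -1},{"slide": [0,0,0],"delta_rot": [0,0,0],"fingers": -1},{"slide": [0,0,0],"delta_rot": [0,0,0],"fingers": -1},{"slide": [0,0,0],"delta_rot": [0,0,0],"fingers": -1}]'

```text
time_s: 13.1
tcp_pos: [0.4461, -0.2494, -0.018]
eef_rot: [-180.0, -0.0, -62.6]
contact_force: [-0.4, -0.4, -0.8]
gripper_width: 0.0174
gripper_force: 25.0
```

```bash
cat >> h.py <<'E'
def ferr(c):
    g=cv2.cvtColor(c['image'],cv2.COLOR_BGR2HSV).astype(int); m=np.zeros(g.shape[:2],np.uint8)
    sub=((g[...,2]>130)&(g[...,1]<40)); m[90:210,270:375]=sub[90:210,270:375]
    n,l,st,ce=cv2.connectedComponentsWithStats(m); k=1+st[1:,4].argmax(); ys,xs=np.nonzero(l==k); y0=ys.min()
    r0=[xs[ys==y].mean() for y in (y0+8,y0+40)]
    return y0,np.round(r0,1)
E
python3 - <<'E'
from h import *
c=wcap('w8'); s=c['s'];print(s['tcp_pos'],s['eef_rot'],s['gripper_width'],s['gripper_force'],s['contact_force'],s['time_s'])
print(ferr(load('w3')),ferr(c))
E
```

```text
[ 0.44613143 -0.24943792 -0.01796996] [-1.79996108e+02 -1.04642794e-03 -6.25580107e+01] 0.017421718816665148 24.986103773117065 [-0.38241872 -0.36348421 -0.84704659] 13.1
(np.int64(131), array([322., 322.])) (np.int64(124), array([321.5, 321.5]))
```

```bash
python3 - <<'E'
from h import *
for n,v in(('w3',131),('w8',124)):
    c=load(n);p=c['s']['tcp_pos']; X=ray(c,(321.8,v-.5),.0148); print(n,X,np.linalg.norm((X-p)[:2]))
E
```

```text
w3 [ 0.48321394 -0.32031071  0.0148    ] 0.08014622693178856
w8 [ 0.48365234 -0.32165686  0.0148    ] 0.08138423918082047
```

Call:
play_rows --rows '[{"slide": [0,0,-0.1],"delta_rot": [0,0,0],"fingers": -1},{"slide": [0,0,-0.2],"delta_rot": [0,0,0],"fingers": -1},{"slide": [0,0,0],"delta_rot": [0,0,0.5],"fingers": -1},{"slide": [0,0,0],"delta_rot": [0,0,1],"fingers": -1},{"slide": [0,0,0],"delta_rot": [0,0,1],"fingers": -1},{"slide": [0,0,0],"delta_rot": [0,0,1],"fingers": -1},{"slide": [0,0,0],"delta_rot": [0,0,1],"fingers": -1},{"slide": [0,0,0],"delta_rot": [0,0,1],"fingers": -1}]'

```text
time_s: 14.15
tcp_pos: [0.4465, -0.2495, 0.0282]
eef_rot: [-179.9, -0.0, -87.9]
contact_force: [-0.7, 0.2, -0.2]
gripper_width: 0.0179
gripper_force: 25.0
```

Call:
play_rows --rows '[{"slide": [0,0,0],"delta_rot": [0,0,1],"fingers": -1},{"slide": [0,0,0],"delta_rot": [0,0,1],"fingers": -1},{"slide": [0,0,0],"delta_rot": [0,0,1],"fingers": -1},{"slide": [0,0,0],"delta_rot": [0,0,1],"fingers": -1},{"slide": [0,0,0],"delta_rot": [0,0,1],"fingers": -1},{"slide": [0,0,0],"delta_rot": [0,0,1],"fingers": -1},{"slide": [0,0,0],"delta_rot": [0,0,1],"fingers": -1},{"slide": [0,0,0],"delta_rot": [0,0,1],"fingers": -1}]'

```text
time_s: 15.15
tcp_pos: [0.4465, -0.2496, 0.0282]
eef_rot: [-179.9, 0.0, -124.6]
contact_force: [0.1, 0.1, -0.6]
gripper_width: 0.0174
gripper_force: 25.0
```

Call:
play_rows --rows '[{"slide": [0,0,0],"delta_rot": [0,0,1],"fingers": -1},{"slide": [0,0,0],"delta_rot": [0,0,1],"fingers": -1},{"slide": [0,0,0],"delta_rot": [0,0,1],"fingers": -1},{"slide": [0,0,0],"delta_rot": [0,0,1],"fingers": -1},{"slide": [0,0,0],"delta_rot": [0,0,1],"fingers": -1},{"slide": [0,0,0],"delta_rot": [0,0,1],"fingers": -1},{"slide": [0,0,0],"delta_rot": [0,0,1],"fingers": -1},{"slide": [0,0,0],"delta_rot": [0,0,1],"fingers": -1}]'

```text
time_s: 16.15
tcp_pos: [0.4465, -0.2495, 0.0282]
eef_rot: [-180.0, 0.1, -161.3]
contact_force: [0.5, 1.1, 0.0]
gripper_width: 0.0174
gripper_force: 25.0
```

Call:
play_rows --rows '[{"slide": [0,0,0],"delta_rot": [0,0,1],"fingers": -1},{"slide": [0,0,0],"delta_rot": [0,0,1],"fingers": -1},{"slide": [0,0,0],"delta_rot": [0,0,1],"fingers": -1},{"slide": [0,0,0],"delta_rot": [0,0,1],"fingers": -1},{"slide": [0,0,0],"delta_rot": [0,0,0.1],"fingers": -1},{"slide": [0,0,0],"delta_rot": [0,0,0],"fingers": -1}]'

```text
time_s: 16.9
tcp_pos: [0.4464, -0.2495, 0.0276]
eef_rot: [-180.0, 0.0, -179.8]
contact_force: [0.7, -0.3, 0.0]
gripper_width: 0.0178
gripper_force: 25.0
```

```bash
python3 - <<'E'
from h import *
c=wcap('w9'); s=c['s'];print(s['tcp_pos'],s['eef_rot'],s['joints'],s['gripper_width'],s['gripper_force'],s['contact_force'],s['time_s'])
print(ferr(load('w8')),ferr(c))
E
```

```text
[ 0.44637721 -0.24949459  0.02757318] [-1.79991401e+02  4.04004305e-02 -1.79806045e+02] [-7.17074560e+00  1.62123696e+01 -3.25227584e+01  5.08227040e-03
 -4.12237027e+01 -8.26391242e+01] 0.01776281947771025 24.98619318008423 [ 0.66108025 -0.29727768  0.02900927] 16.9
(np.int64(124), array([321.5, 321.5])) (np.int64(126), array([321.5, 321.5]))
```

Call:
play_rows --rows '[{"slide": [-0.202,0.235,0],"delta_rot": [0,0,0],"fingers": -1},{"slide": [-0.202,0.235,0],"delta_rot": [0,0,0],"fingers": -1},{"slide": [0,0,0.08],"delta_rot": [0,0,0],"fingers": -1},{"slide": [0,0,0.06],"delta_rot": [0,0,0],"fingers": -1},{"slide": [0,0,0],"delta_rot": [0,0,0],"fingers": -1}]'

```text
time_s: 17.58
tcp_pos: [0.5051, -0.1793, 0.005]
eef_rot: [180.0, -0.1, -179.9]
contact_force: [-0.1, 0.5, -0.2]
gripper_width: 0.0175
gripper_force: 25.0
```

```bash
cat >> h.py <<'E'
def amap(c,X,rx,ry,st=1):
    u=proj(c,X).astype(int); g=c['image'].astype(int)
    for y in range(u[1]-ry,u[1]+ry,st):
        print(''.join('A' if p[2]-p[0]>70 and p[2]>p[1]+25 else 'W' if p.min()>105 else 'o' if p.min()>80 else '.' for p in g[y,u[0]-rx:u[0]+rx]))
E
python3 - <<'E'
from h import *
s=r.get_state();print(s['tcp_pos'],s['eef_rot'],s['gripper_width'],s['contact_force'])
c=cap('scene'); print(proj(c,[.579,-.1783,.009])); amap(c,[.565,-.1783,.015],32,22)
c=cap('top'); print(proj(c,[.579,-.1783,.009]));amap(c,[.565,-.1783,.015],22,18)
E
```

```text
[ 0.50511042 -0.17931588  0.00503193] [ 1.79995766e+02 -1.42216952e-01 -1.79928370e+02] 0.017455936773916304 [-0.07495451  0.52120882 -0.16546227]
[306.45829689 311.54597791]
.............................ooooWooooWWWooWWWWWWWWWWWWWWAAAAAAA
.............................oooooooooWWoWWWoWWWWWWWWWWWWWWWAAAA
.............................oooooooooWooWWWWWWWWWWWWWWWWWWWWWWA
............................oooooooooWWWWWoWWWWWWWWWWWWWWWWWWWWW
o..........................oWWWooooooWWWWWWWWWWWWWWWWWWWWWWWWWWW
oo........................oWWWWWWoooooWWWWWWWWWWWWWWWWWWWWWWWWWW
ooo..........ooo........oooWWWWWWWWWWWWWoWWWWWWWWWWWWWWWWWWWWWWW
.....oo.....ooWoo.....oWWWWWWWWWWWWWWWWWWWWWWWWWWWWWWWWWWWWWWWWW
....oooo....ooWWo..ooWWWWWWWWWWWWWWWWWWWWWWWWWWWWWWWWWWWWWWWWWWW
....oWWWo....ooWoooWWWWWWWooooWWWWWWWWWWWWWWWWWWWWWWWWWWWWWWWWWW
...oWWWWo.....ooWWWWooooo....ooWWWWWWWWWWWWWWWWWWWWWWWWWWWWWWWWW
...oWWWWo.....ooWWooo........ooWWWWWWWWWWWWWWWWWWWWWWWWWWWWWWWWW
..oWWWWWo......oooo........oooooWWWWWWWWWWWWWWWWWWWWWWWWWWWWWWWW
.oWWWWWWo.......ooo.......oooooWoWWWWWWWWWWWWWWWWWWWWWWWWWWWWWWW
.oWWWWWo.......
[... 2882 characters left out ...]
.......ooo...............
.........................ooo.oo.............
.........................oooo...............
........o................ooo................
.........................ooo..o.............
...o.......oo......o....ooo.................
..ooo.oo.o.o.......oo...oooo..oo............
o.oooo.o.ooo.oooooo.o...ooo..oooo...........
ooooooooooooo.oooooo....ooo..ooWoo..........
ooooooooooooooooooooo...ooo..oooo...........
ooooooooooooooooooooo...ooo...ooo...........
ooo.oooooooooooooooooo..ooo.................
.oooo.o.oooo.oo.oooooo..oooo..o..o..........
ooo..oo...oo.oo.ooo......oooooo.o.o.........
..o......oo.......oo.....ooo.ooo.o..........
.........................oooooooo...........
```

Call:
play_rows --rows '[{"slide": [-0.013,0.003,0],"delta_rot": [0,0,0],"fingers": -1},{"slide": [0,0,0.04],"delta_rot": [0,0,0],"fingers": -1},{"slide": [0,0,0.04],"delta_rot": [0,0,0],"fingers": -1},{"slide": [0,0,0.04],"delta_rot": [0,0,0],"fingers": -1},{"slide": [0,0,0.027],"delta_rot": [0,0,0],"fingers": -1},{"slide": [0,0,0],"delta_rot": [0,0,0],"fingers": -1}]'

```text
time_s: 18.42
tcp_pos: [0.5083, -0.1784, -0.0165]
eef_rot: [180.0, -0.1, -179.9]
contact_force: [0.1, -0.1, 0.1]
gripper_width: 0.0177
gripper_force: 25.0
```

```bash
python3 - <<'E'
from h import *
s=r.get_state();print(s['tcp_pos'],s['eef_rot'],s['gripper_width'],s['contact_force'])
im=[]
for n in('scene','top'):
    c=cap(n); x,y=proj(c,[.57,-.1783,.009]).astype(int); im.append(cv2.resize(c['image'][y-22:y+22,x-22:x+22],(396,396),interpolation=cv2.INTER_CUBIC))
    g=cv2.cvtColor(c['image'],cv2.COLOR_BGR2HSV);m=cv2.inRange(g,np.array((8,150,110)),np.array((24,255,255)))[y-15:y+15,x-15:x+15];ys,xs=np.nonzero(m);print(n,len(xs),ray(c,(xs.mean()+x-15,ys.mean()+y-15),.009))
cv2.imwrite('pics/pre.png',np.hstack(im))
E
```

```text
[ 0.50825413 -0.17835251 -0.01652004] [ 1.79999704e+02 -5.34711132e-02 -1.79895563e+02] 0.017662238945178838 [ 0.09205839 -0.05078131  0.13693407]
scene 76 [ 0.57994545 -0.1760602   0.009     ]
top 0 [nan nan nan]<stdin>:6: RuntimeWarning: Mean of empty slice.
  ret = ret.dtype.type(ret / rcount)
```

View pics/pre.png

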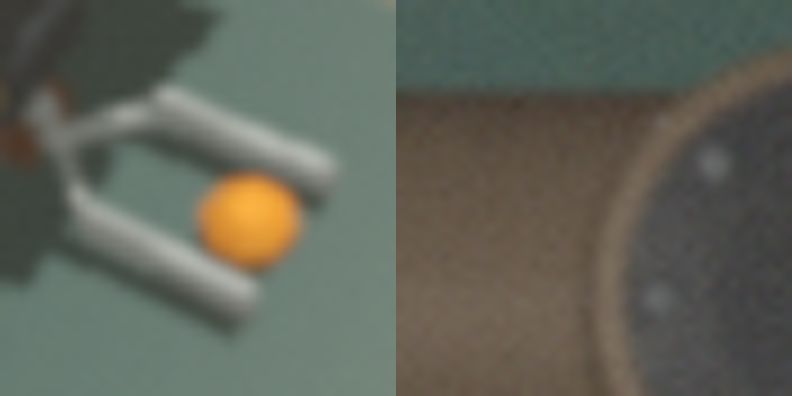

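Scene crop: the amber stone at (250,222) lies between the open blades but about 8 mm from the very tip. I advance 4 mm, then release the grips.

Call:
play_rows --rows '[{"slide": [-0.027,0,0],"delta_rot": [0,0,0],"fingers": -1},{"slide": [0,0,0],"delta_rot": [0,0,0],"fingers": -1},{"slide": [0,0,0],"delta_rot": [0,0,0],"fingers": -0.5},{"slide": [0,0,0],"delta_rot": [0,0,0],"fingers": -0.3},{"slide": [0,0,0],"delta_rot": [0,0,0],"fingers": -0.1},{"slide": [0,0,0],"delta_rot": [0,0,0],"fingers": 0.1},{"slide": [0,0,0],"delta_rot": [0,0,0],"fingers": 0.1},{"slide": [0,0,0],"delta_rot": [0,0,0],"fingers": 0.1}]'

```text
time_s: 19.52
tcp_pos: [0.5127, -0.1784, -0.016]
eef_rot: [-180.0, 0.0, -179.9]
contact_force: [0.3, -0.1, 0.3]
gripper_width: 0.048
gripper_force: 0.0
```

```bash
python3 - <<'E'
from h import *
c=wcap('w10');s=c['s'];print(s['tcp_pos'],s['eef_rot'],s['gripper_width'],s['gripper_force'],s['contact_force'],s['time_s'])
y,x=ferr(c);print(y,x,ray(c,(x[0],y-.5),.0148),ray(c,(x[0],y+8),.0148),ray(c,(x[1],y+40),.0148),c['cx'])
c=cap('scene'); u=proj(c,[.57,-.1783,.009]).astype(int)
g=cv2.cvtColor(c['image'],cv2.COLOR_BGR2HSV);x,y=u
for yy in range(y-16,y+18): print(''.join('A' if (8<=p[0]<=24 and p[1]>140 and p[2]>100) else '#' if (p[1]<45 and p[2]>120) else '.' for p in g[yy,x-22:x+22].tolist()))
E
```

```text
[ 0.51265329 -0.17837838 -0.0160123 ] [-1.79999283e+02  3.80216213e-03 -1.79896689e+02] 0.04801527411052127 0.0 [ 0.27989498 -0.13029557  0.34390777] 19.525
127 [320.5 320.5] [ 0.43211552 -0.17924016  0.0148    ] [ 0.43548379 -0.17924061  0.0148    ] [ 0.44854563 -0.17924236  0.0148    ] 322.18312254720774
.........................###################
.........................###################
........................####################
.......................#####################
.....................#######################
....................########################
..................##########################
..................##########################
................############################
...............#############################
.....................#######################
.......................#####################
.........................###################
...........##................###############
...........######.......AAAAA..#############
...........#######.....AAAAAAAA..###########
............#########..AAAAAAAAA..##########
............##########.AAAAAAAAAA..#########
.............#########.AAAAAAAAAA....#######
................######...AAAAAAAA.....######
..................######...AAAAAA.....######
....................######....AA.....#######
......................#######...##..########
......####...............###################
.....#######...............#################
....##########...............###############
....###############...........##############
...###################..........############
..######################........############
.#########################......############
.###########################...#############
############################################
############################################
############################################
```

Call:
play_rows --rows '[{"slide": [0,0,-0.1],"delta_rot": [0,0,0],"fingers": 0.1},{"slide": [0,0,-0.1],"delta_rot": [0,0,0],"fingers": 0.1},{"slide": [0.21,-0.005,0],"delta_rot": [0,0,0],"fingers": 0},{"slide": [0.21,0,0],"delta_rot": [0,0,0],"fingers": -0.2},{"slide": [0,0,0],"delta_rot": [0,0,0],"fingers": -0.2},{"slide": [0,0,0.1],"delta_rot": [0,0,0],"fingers": -0.2},{"slide": [0,0,0.1],"delta_rot": [0,0,0],"fingers": -0.2},{"slide": [0,0,0],"delta_rot": [0,0,0],"fingers": -0.2}]' --squeeze 45

```text
time_s: 20.62
tcp_pos: [0.4499, -0.1792, -0.016]
eef_rot: [-180.0, -0.0, -179.9]
contact_force: [0.6, -1.2, 0.1]
gripper_width: 0.035
gripper_force: 0.0
```

Call:
play_rows --rows '[{"slide": [0,0,0],"delta_rot": [0,0,0],"fingers": -1},{"slide": [0,0,0],"delta_rot": [0,0,0],"fingers": -1},{"slide": [0,0,0],"delta_rot": [0,0,0],"fingers": -1},{"slide": [0,0,0],"delta_rot": [0,0,0],"fingers": -1}]'

```text
time_s: 21.12
tcp_pos: [0.45, -0.1792, -0.0156]
eef_rot: [-180.0, 0.0, -179.9]
contact_force: [-0.8, -0.3, 3.2]
gripper_width: 0.0115
gripper_force: 45.0
```

```bash
python3 - <<'E'
from h import *
c=wcap('w11');s=c['s'];print(s['tcp_pos'],s['eef_rot'],s['gripper_width'],s['gripper_force'],s['contact_force'],s['time_s'])
g=cv2.cvtColor(c['image'],cv2.COLOR_BGR2HSV).astype(int); m=(g[...,2]>130)&(g[...,1]<40)
for y in range(225,285,6): x=np.nonzero(m[y,290:350])[0]; print(y,x.min()+290 if len(x) else 0,x.max()+290 if len(x) else 0)
# drawer geometry from top and scene
t=load('top')
E
```

```text
[ 0.45003292 -0.17924184 -0.01560958] [-1.79995450e+02  4.73852814e-02 -1.79886458e+02] 0.01146868655829409 44.998987913131714 [-0.79899581 -0.34331384  3.18890529] 21.125
225 0 0
231 0 0
237 0 0
243 0 0
249 0 0
255 0 0
261 0 0
267 325 328
273 311 333
279 311 333
```

Call:
play_rows --rows '[{"slide": [0,0,-0.05],"delta_rot": [0,0,0],"fingers": -1},{"slide": [0,0,-0.1],"delta_rot": [0,0,0],"fingers": -1},{"slide": [0,0,-0.15],"delta_rot": [0,0,0],"fingers": -1},{"slide": [0,0,-0.2],"delta_rot": [0,0,0],"fingers": -1},{"slide": [0,0,-0.2],"delta_rot": [0,0,0],"fingers": -1},{"slide": [0,0,-0.2],"delta_rot": [0,0,0],"fingers": -1},{"slide": [0,0,-0.15],"delta_rot": [0,0,0],"fingers": -1},{"slide": [0,0,-0.1],"delta_rot": [0,0,0],"fingers": -1}]'

```text
time_s: 22.18
tcp_pos: [0.4496, -0.1792, 0.1578]
eef_rot: [180.0, 0.1, -179.9]
contact_force: [0.6, -0.6, -1.4]
gripper_width: 0.0114
gripper_force: 45.0
```

```bash
python3 - <<'E'
from h import *
s=r.get_state();print(s['tcp_pos'],s['eef_rot'],s['gripper_width'])
def blobs(c,lo,hi,amin,win=None):
    g=cv2.cvtColor(c['image'],cv2.COLOR_BGR2HSV);m=cv2.inRange(g,np.array(lo),np.array(hi))
    cs,_=cv2.findContours(m,cv2.RETR_EXTERNAL,cv2.CHAIN_APPROX_NONE)
    return [k for k in cs if cv2.contourArea(k)>amin]
c=cap('scene');t=load('top')
for k in blobs(c,(8,170,130),(22,255,255),20):
    M=cv2.moments(k);uv=(M['m10']/M['m00'],M['m01']/M['m00'])
    if 150<uv[0]<400 and 150<uv[1]<400: print('amber',uv,M['m00'],'on pad:',ray(c,uv,.009).round(3))
print('expected amber if held',proj(c,[.579,-.178,.009+s['tcp_pos'][2]+.0156]))
t['image']=cv2.imread('pics/top.png'); s0=dict(c); s0['image']=cv2.imread('pics/scene.png')
for n,q in(('top',t),('scene',s0)):
    for k in blobs(q,(105,90,25),(130,255,160),300):
        b=cv2.boundingRect(k)
        if n=='top' and not(150<b[0]<250 and b[1]<230): continue
        if n=='scene' and not(300<b[0]<450 and 100<b[1]<250): continue
        a=cv2.approxPolyDP(k,4,True)[:,0]; print(n,cv2.contourArea(k))
        for p in a: print('  ',p,ray(q,p,.114).round(4)[:2])
E
```

```text
[ 0.44959945 -0.17920079  0.15775527] [ 1.79992686e+02  5.82609542e-02 -1.79903023e+02] 0.011447870518316047
amber (306.6849315068493, 254.77625570776252) 36.5 on pad: [ 0.506 -0.047  0.009]
expected amber if held [305.76579568 256.0211881 ]
top 3653.0
   [288 249] [ 0.5027 -0.0056]
   [286 197] [0.6266 0.0028]
   [222 198] [0.62   0.1545]
   [220 203] [0.6079 0.1588]
   [212 198] [0.6193 0.1782]
   [195 208] [0.5943 0.2172]
   [200 212] [0.5851 0.205 ]
   [206 205] [0.6022 0.1916]
   [208 211] [0.588  0.1863]
   [212 203] [0.6073 0.1777]
   [215 234] [0.5338 0.1675]
   [220 224] [0.5578 0.1567]
   [218 229] [0.5458 0.161 ]
   [228 229] [0.5464 0.1374]
   [216 251] [0.4937 0.1635]
   [227 251] [0.4944 0.1377]
   [222 248] [0.5011 0.1497]
   [226 245] [0.5084 0.1406]
   [232 251] [0.4947 0.126 ]
top 387.0
   [187 180] [0.6609 0.2392]
   [187 191] [0.6344 0.2379]
   [222 190] [0.6392 0.1553]
   [219 178] [0.6679 0.1636]
top 427.5
   [229 179] [0.6662 0.1398]
   [229 190] [0.6397 0.1387]
   [265 189] [0.6445 0.0534]
   [263 177] [0.6733 0.0591]
```

The stone is held: amber is seen at (307,255), and (306,256) was expected if lifted. I rotate to lie along the drawer and carry over.

Call:
play_rows --rows '[{"slide": [0,0,0],"delta_rot": [0,0,-0.5],"fingers": -1},{"slide": [0,0,0],"delta_rot": [0,0,-1],"fingers": -1},{"slide": [0,0,0],"delta_rot": [0,0,-1],"fingers": -1},{"slide": [0,0,0],"delta_rot": [0,0,-1],"fingers": -1},{"slide": [0,0,0],"delta_rot": [0,0,-1],"fingers": -1},{"slide": [0,0,0],"delta_rot": [0,0,-1],"fingers": -1},{"slide": [0,0,0],"delta_rot": [0,0,-1],"fingers": -1},{"slide": [0,0,0],"delta_rot": [0,0,-1],"fingers": -1}]'

```text
time_s: 23.22
tcp_pos: [0.449, -0.1791, 0.1556]
eef_rot: [179.9, -0.1, -145.4]
contact_force: [0.4, -0.8, -0.4]
gripper_width: 0.0112
gripper_force: 45.0
```

Call:
play_rows --rows '[{"slide": [0,0,0],"delta_rot": [0,0,-1],"fingers": -1},{"slide": [0,0,0],"delta_rot": [0,0,-1],"fingers": -1},{"slide": [0,0,0],"delta_rot": [0,0,-1],"fingers": -1},{"slide": [0,0,0],"delta_rot": [0,0,-1],"fingers": -1},{"slide": [0,0,0],"delta_rot": [0,0,-1],"fingers": -1},{"slide": [0,0,0],"delta_rot": [0,0,-1],"fingers": -1},{"slide": [0,0,0],"delta_rot": [0,0,-1],"fingers": -1},{"slide": [0,0,0],"delta_rot": [0,0,-1],"fingers": -1}]'

```text
time_s: 24.22
tcp_pos: [0.449, -0.1792, 0.1556]
eef_rot: [179.9, -0.0, -108.7]
contact_force: [-0.5, -0.3, -1.0]
gripper_width: 0.0117
gripper_force: 45.0
```

Call:
play_rows --rows '[{"slide": [0,0,0],"delta_rot": [0,0,-1],"fingers": -1},{"slide": [0,0,0],"delta_rot": [0,0,-1],"fingers": -1},{"slide": [0,0,0],"delta_rot": [0,0,-1],"fingers": -1},{"slide": [0,0,0],"delta_rot": [0,0,-1],"fingers": -1},{"slide": [0,0,0],"delta_rot": [0,0,-0.7],"fingers": -1},{"slide": [0,0,0],"delta_rot": [0,0,0],"fingers": -1}]'

```text
time_s: 24.98
tcp_pos: [0.4491, -0.1792, 0.1558]
eef_rot: [179.9, 0.0, -87.3]
contact_force: [-0.5, 0.5, -0.0]
gripper_width: 0.0114
gripper_force: 45.0
```

Call:
play_rows --rows '[{"slide": [-0.16,-0.07,0],"delta_rot": [0,0,0],"fingers": -1},{"slide": [-0.22,-0.095,0],"delta_rot": [0,0,0],"fingers": -1},{"slide": [-0.22,-0.095,0],"delta_rot": [0,0,0],"fingers": -1},{"slide": [-0.22,-0.095,0],"delta_rot": [0,0,0],"fingers": -1},{"slide": [-0.22,-0.095,0],"delta_rot": [0,0,0],"fingers": -1},{"slide": [-0.22,-0.095,0],"delta_rot": [0,0,0],"fingers": -1},{"slide": [-0.22,-0.095,0],"delta_rot": [0,0,0],"fingers": -1},{"slide": [-0.18,-0.075,0],"delta_rot": [0,0,0],"fingers": -1}]'

```text
time_s: 25.98
tcp_pos: [0.5452, 0.0758, 0.1559]
eef_rot: [180.0, -0.0, -87.4]
contact_force: [0.3, -0.1, 0.2]
gripper_width: 0.0111
gripper_force: 45.0
```

Call:
play_rows --rows '[{"slide": [0,0,0],"delta_rot": [0,0,0],"fingers": -1},{"slide": [0,0,0],"delta_rot": [0,0,0],"fingers": -1}]'

```text
time_s: 26.22
tcp_pos: [0.5446, 0.0743, 0.1559]
eef_rot: [179.9, -0.0, -87.3]
contact_force: [0.8, -0.1, -0.3]
gripper_width: 0.0116
gripper_force: 45.0
```

```bash
python3 - <<'E'
from h import *
s=r.get_state();print(s['tcp_pos'],s['eef_rot'],s['joints'],s['gripper_width'])
c=cap('scene');t=cap('top');P=s['tcp_pos'];y=np.radians(s['eef_rot'][2]);d=-np.array([np.cos(y),np.sin(y)])
X=[*(P[:2]+d*.129),P[2]+.0246]
for n,q in(('scene',c),('top',t)):
    g=cv2.cvtColor(q['image'],cv2.COLOR_BGR2HSV);m=cv2.inRange(g,np.array((8,150,110)),np.array((22,255,255)))
    u=proj(q,X);x,yy=u.astype(int);w=m[yy-15:yy+15,x-15:x+15];b,a=np.nonzero(w);print(n,u.round(1),len(a),a.mean()+x-15 if len(a) else '',b.mean()+yy-15 if len(a) else '')
E
```

```text
[0.54455015 0.07425062 0.15593238] [ 1.79934711e+02 -2.40452004e-02 -8.73384189e+01] [ 2.81849568e+01  1.09943859e+01 -1.91718022e+01 -7.43549713e-03
 -5.99030901e+01 -2.55196569e+01] 0.011608210320875606
scene [373.6 135.2] 0  
top [193.2 228.9] 0
```

```bash
python3 - <<'E'
from h import *
for n,u in(('scene',(374,135)),('top',(193,229))):
    q=load(n); g=cv2.cvtColor(q['image'],cv2.COLOR_BGR2HSV)
    x,y=u; print(n)
    for yy in range(y-14,y+15,1): print(''.join('A' if (p[0]<=24 and p[1]>130 and p[2]>60) else '#' if (p[1]<60 and p[2]>90) else 'b' if (95<p[0]<140 and p[1]>70) else '.' for p in g[yy,x-28:x+29].tolist()))
    m=cv2.inRange(g,np.array((5,185,90)),np.array((22,255,255)));k,l,st,ce=cv2.connectedComponentsWithStats(m)
    print([(c.round().tolist(),a[4]) for c,a in zip(ce[1:],st[1:].tolist()) if a[4]>12])
E
```

```text
scene
######################################...................
######################################...................
######################################...................
######################################...................
######################################...................
######################################...................
#######################################...........###....
#########################################........#....###
######################################...####..##........
#####################################.................###
####################################...................##
####################################.....................
###################################......................
..################################.......................
......############################.......................
.........########################........................
.............###################.........................
................################.........................
....................###########...................
[... 1579 characters left out ...]
.
.#.......................................................
.........................................................
.........................................................
.........................................................
.........................................................
.........................................................
.........................................................
.........................................................
......................................................b.#
...................................................bbbbbb
.................................................bbbbbbbb
...............................................bbbbbbbbbb
[]
```

The arm hides the stone in both fixed views here, and nothing amber is left on the pad. I lower it gently towards the felt.

Call:
play_rows --rows '[{"slide": [0,0,0.1],"delta_rot": [0,0,0],"fingers": -1},{"slide": [0,0,0.1],"delta_rot": [0,0,0],"fingers": -1},{"slide": [0,0,0.1],"delta_rot": [0,0,0],"fingers": -1},{"slide": [0,0,0.06],"delta_rot": [0,0,0],"fingers": -1},{"slide": [0,0,0],"delta_rot": [0,0,0],"fingers": -1},{"slide": [0,0,0],"delta_rot": [0,0,0],"fingers": -1}]'

```text
time_s: 27.08
tcp_pos: [0.5454, 0.0746, 0.1028]
eef_rot: [-180.0, 0.0, -87.3]
contact_force: [0.0, 0.4, -0.4]
gripper_width: 0.011
gripper_force: 45.0
```

Call:
play_rows --rows '[{"slide": [0,0,0.01],"delta_rot": [0,0,0],"fingers": -1},{"slide": [0,0,0],"delta_rot": [0,0,0],"fingers": -1}]'

```text
time_s: 27.32
tcp_pos: [0.5452, 0.0746, 0.1012]
eef_rot: [-180.0, 0.0, -87.3]
contact_force: [1.1, -0.1, -0.9]
gripper_width: 0.0112
gripper_force: 45.0
```

Call:
play_rows --rows '[{"slide": [0,0,0.01],"delta_rot": [0,0,0],"fingers": -1},{"slide": [0,0,0],"delta_rot": [0,0,0],"fingers": -1}]'

```text
time_s: 27.58
tcp_pos: [0.545, 0.0745, 0.0994]
eef_rot: [180.0, -0.0, -87.3]
contact_force: [0.2, -0.1, -0.1]
gripper_width: 0.0115
gripper_force: 45.0
```

Call:
play_rows --rows '[{"slide": [0,0,0.01],"delta_rot": [0,0,0],"fingers": -1},{"slide": [0,0,0],"delta_rot": [0,0,0],"fingers": -1}]'

```text
time_s: 27.82
tcp_pos: [0.5449, 0.0745, 0.0978]
eef_rot: [180.0, -0.0, -87.3]
contact_force: [-0.6, 0.0, 0.3]
gripper_width: 0.0115
gripper_force: 45.0
```

Call:
play_rows --rows '[{"slide": [0,0,0.008],"delta_rot": [0,0,0],"fingers": -1},{"slide": [0,0,0],"delta_rot": [0,0,0],"fingers": -1}]'

```text
time_s: 28.08
tcp_pos: [0.545, 0.0745, 0.0967]
eef_rot: [180.0, -0.0, -87.3]
contact_force: [-0.3, -0.8, -1.2]
gripper_width: 0.0112
gripper_force: 45.0
```

Call:
play_rows --rows '[{"slide": [0,0,0.007],"delta_rot": [0,0,0],"fingers": -1},{"slide": [0,0,0],"delta_rot": [0,0,0],"fingers": -1}]'

```text
time_s: 28.32
tcp_pos: [0.5451, 0.0745, 0.0957]
eef_rot: [-180.0, -0.0, -87.3]
contact_force: [-0.3, 0.5, -0.9]
gripper_width: 0.0116
gripper_force: 45.0
```

Call:
play_rows --rows '[{"slide": [0,0,0.007],"delta_rot": [0,0,0],"fingers": -1},{"slide": [0,0,0],"delta_rot": [0,0,0],"fingers": -1}]'

```text
time_s: 28.58
tcp_pos: [0.5456, 0.0746, 0.0954]
eef_rot: [-179.9, 0.0, -87.3]
contact_force: [-0.5, -0.4, 4.7]
gripper_width: 0.0111
gripper_force: 45.0
```

Call:
play_rows --rows '[{"slide": [0,0,0.007],"delta_rot": [0,0,0],"fingers": -1},{"slide": [0,0,0],"delta_rot": [0,0,0],"fingers": -1}]'

```text
time_s: 28.82
tcp_pos: [0.5466, 0.0746, 0.0953]
eef_rot: [-179.8, 0.0, -87.3]
contact_force: [0.0, -0.7, 10.0]
gripper_width: 0.0111
gripper_force: 45.0
```

Contact is felt at 0.0954. I ease off, release and rise.

Call:
play_rows --rows '[{"slide": [0,0,-0.007],"delta_rot": [0,0,0],"fingers": -1},{"slide": [0,0,0],"delta_rot": [0,0,0],"fingers": -0.6},{"slide": [0,0,0],"delta_rot": [0,0,0],"fingers": -0.4},{"slide": [0,0,0],"delta_rot": [0,0,0],"fingers": -0.4},{"slide": [0,0,-0.05],"delta_rot": [0,0,0],"fingers": -0.4},{"slide": [0,0,-0.2],"delta_rot": [0,0,0],"fingers": -0.4},{"slide": [0,0,-0.3],"delta_rot": [0,0,0],"fingers": -0.4},{"slide": [0,0,-0.3],"delta_rot": [0,0,0],"fingers": -0.4}]'

```text
time_s: 29.82
tcp_pos: [0.5449, 0.0744, 0.2239]
eef_rot: [180.0, -0.0, -87.3]
contact_force: [0.3, 0.1, 0.1]
gripper_width: 0.0262
gripper_force: 0.0
```

Call:
play_rows --rows '[{"slide": [0.35,0,-0.1],"delta_rot": [0,0,0],"fingers": -1},{"slide": [0.35,0,0],"delta_rot": [0,0,0],"fingers": -1},{"slide": [0.35,0,0],"delta_rot": [0,0,0],"fingers": -1},{"slide": [0.35,0,0],"delta_rot": [0,0,0],"fingers": -1},{"slide": [0,0,0],"delta_rot": [0,0,0],"fingers": -1},{"slide": [0,0,0],"delta_rot": [0,0,0],"fingers": -1}]'

```text
time_s: 30.58
tcp_pos: [0.5548, -0.1355, 0.2374]
eef_rot: [-180.0, 0.0, -87.4]
contact_force: [0.5, -0.3, -0.1]
gripper_width: 0.0003
gripper_force: 0.0
```

```bash
python3 - <<'E'
from h import *
c=wcap('w12');s=c['s'];t=cap('top');b=cap('scene');print(s['tcp_pos'],s['eef_rot'],s['time_s'])
for n,q in(('wrist',c),('top',t),('scene',b)):
    g=cv2.cvtColor(q['image'],cv2.COLOR_BGR2HSV);m=cv2.inRange(g,np.array((7,170,80)),np.array((22,255,255)));k,l,st,ce=cv2.connectedComponentsWithStats(m)
    for cc,a in zip(ce[1:],st[1:]):
        X=ray(q,cc,.120)
        if a[4]>15 and .45<X[0]<.65 and -.05<X[1]<.33: print(n,cc.round(1),a[4],X.round(4))
    print(n,'exp',proj(q,[.546-.129*.0465,.0746+.129,.12]).round(0))
E
```

```text
[ 0.55479615 -0.13546878  0.23737549] [-1.79995269e+02  7.72137729e-03 -8.73708282e+01] 30.575
wrist exp [322. 520.]
top exp [199. 231.]
scene [372.6 156.3] 23 [0.5407 0.206  0.12  ]
scene exp [372. 157.]
```

The stone is seen in the drawer at (0.541, 0.206), matching the expected tips position (0.540, 0.204), so tweezers and stone lie inside. Next: turn the tool so the shut fingers push the drawer front squarely.

Call:
play_rows --rows '[{"slide": [0,0,0],"delta_rot": [0,0,1],"fingers": -1},{"slide": [0,0,0],"delta_rot": [0,0,1],"fingers": -1},{"slide": [0,0,0],"delta_rot": [0,0,1],"fingers": -1},{"slide": [0,0,0],"delta_rot": [0,0,1],"fingers": -1},{"slide": [0,0,0],"delta_rot": [0,0,1],"fingers": -1},{"slide": [0,0,0],"delta_rot": [0,0,1],"fingers": -1},{"slide": [0,0,0],"delta_rot": [0,0,1],"fingers": -1},{"slide": [0,0,0],"delta_rot": [0,0,1],"fingers": -1}]'

```text
time_s: 31.72
tcp_pos: [0.5551, -0.1341, 0.2374]
eef_rot: [-180.0, 0.0, -124.0]
contact_force: [0.1, 0.3, -0.2]
gripper_width: 0.0006
gripper_force: 0.0
```

Call:
play_rows --rows '[{"slide": [0,0,0],"delta_rot": [0,0,1],"fingers": -1},{"slide": [0,0,0],"delta_rot": [0,0,1],"fingers": -1},{"slide": [0,0,0],"delta_rot": [0,0,1],"fingers": -1},{"slide": [0,0,0],"delta_rot": [0,0,1],"fingers": -1},{"slide": [0,0,0],"delta_rot": [0,0,1],"fingers": -1},{"slide": [0,0,0],"delta_rot": [0,0,1],"fingers": -1},{"slide": [0,0,0],"delta_rot": [0,0,1],"fingers": -1},{"slide": [0,0,0],"delta_rot": [0,0,1],"fingers": -1}]'

```text
time_s: 32.72
tcp_pos: [0.5551, -0.1341, 0.2374]
eef_rot: [-180.0, 0.0, -160.7]
contact_force: [1.0, -0.4, -0.2]
gripper_width: 0.0005
gripper_force: 0.0
```

Call:
play_rows --rows '[{"slide": [0,0,0],"delta_rot": [0,0,1],"fingers": -1},{"slide": [0,0,0],"delta_rot": [0,0,1],"fingers": -1},{"slide": [0,0,0],"delta_rot": [0,0,1],"fingers": -1},{"slide": [0,0,0],"delta_rot": [0,0,0.6],"fingers": -1},{"slide": [0,0,0],"delta_rot": [0,0,0],"fingers": -1}]'

```text
time_s: 33.35
tcp_pos: [0.5551, -0.1342, 0.2373]
eef_rot: [180.0, 0.0, -177.0]
contact_force: [0.9, 0.5, -0.5]
gripper_width: 0.0006
gripper_force: 0.0
```

Call:
play_rows --rows '[{"slide": [0.13,0.305,0],"delta_rot": [0,0,0],"fingers": -1},{"slide": [0.13,0.305,0],"delta_rot": [0,0,0],"fingers": -1},{"slide": [0.13,0.305,0],"delta_rot": [0,0,0],"fingers": -1},{"slide": [0.13,0.305,0],"delta_rot": [0,0,0],"fingers": -1},{"slide": [0.13,0.305,0],"delta_rot": [0,0,0],"fingers": -1},{"slide": [0.13,0.305,0],"delta_rot": [0,0,0],"fingers": -1},{"slide": [0,0,0],"delta_rot": [0,0,0],"fingers": -1},{"slide": [0,0,0],"delta_rot": [0,0,0],"fingers": -1}]'

```text
time_s: 34.35
tcp_pos: [0.4243, 0.1335, 0.2373]
eef_rot: [180.0, 0.0, -177.0]
contact_force: [-0.2, -0.0, -0.3]
gripper_width: 0.0004
gripper_force: 0.0
```

```bash
python3 - <<'E'
from h import *
c=wcap('w13');s=c['s'];b=cap('scene');print(s['tcp_pos'],s['eef_rot'],s['joints'],s['time_s'])
# panel top edge brown strip in wrist: print column profile
g=cv2.cvtColor(c['image'],cv2.COLOR_BGR2HSV)
for x in (120,322,520): print(x,[(y,g[y,x].tolist()) for y in range(150,275,8)])
t=load('top'); 
E
```

```text
[0.42425241 0.13352019 0.2373423 ] [ 1.79993033e+02  1.70829032e-02 -1.76992804e+02] [ 4.30214888e+01 -3.17732819e+00 -2.35922065e+01  6.02715704e-03
 -6.95675586e+01 -1.30016395e+02] 34.35
120 [(150, [17, 118, 147]), (158, [18, 121, 150]), (166, [17, 120, 147]), (174, [18, 120, 138]), (182, [17, 120, 147]), (190, [18, 121, 143]), (198, [17, 118, 138]), (206, [18, 120, 144]), (214, [17, 121, 133]), (222, [20, 79, 129]), (230, [73, 44, 105]), (238, [76, 50, 107]), (246, [76, 50, 108]), (254, [76, 50, 108]), (262, [76, 50, 108]), (270, [77, 54, 109])]
322 [(150, [19, 104, 230]), (158, [19, 105, 230]), (166, [19, 106, 232]), (174, [19, 107, 224]), (182, [19, 104, 232]), (190, [19, 107, 225]), (198, [19, 107, 222]), (206, [19, 108, 220]), (214, [19, 107, 226]), (222, [18, 110, 211]), (230, [19, 108, 221]), (238, [18, 107, 217]), (246, [18, 121, 143]), (254, [17, 121, 141]), (262, [17, 122, 140]), (270, [17, 117, 146])]
520 [(150, [177, 148, 196]), (158, [177, 150, 196]), (166, [177, 146, 197]), (174, [177, 149, 197]), (182, [177, 148, 198]), (190, [177, 150, 196]), (198, [178, 155, 186]), (206, [18, 113, 213]), (214, [19, 109, 218]), (222, [19, 108, 221]), (230, [19, 110, 215]), (238, [18, 108, 219]), (246, [19, 107, 224]), (254, [19, 109, 220]), (262, [18, 108, 218]), (270, [19, 105, 225])]
```

Call:
play_rows --rows '[{"slide": [0,0,0.222],"delta_rot": [0,0,0],"fingers": -1},{"slide": [0,0,0.222],"delta_rot": [0,0,0],"fingers": -1},{"slide": [0,0,0.222],"delta_rot": [0,0,0],"fingers": -1},{"slide": [0,0,0.222],"delta_rot": [0,0,0],"fingers": -1},{"slide": [0,0,0],"delta_rot": [0,0,0],"fingers": -1},{"slide": [-0.1,0,0],"delta_rot": [0,0,0],"fingers": -1},{"slide": [-0.08,0,0],"delta_rot": [0,0,0],"fingers": -1},{"slide": [0,0,0],"delta_rot": [0,0,0],"fingers": -1}]'

```text
time_s: 35.45
tcp_pos: [0.4529, 0.1348, 0.1047]
eef_rot: [180.0, 0.1, -177.2]
contact_force: [0.2, 0.3, 0.1]
gripper_width: 0.0007
gripper_force: 0.0
```

Call:
play_rows --rows '[{"slide": [-0.03,0,0],"delta_rot": [0,0,0],"fingers": -1},{"slide": [-0.03,0,0],"delta_rot": [0,0,0],"fingers": -1},{"slide": [-0.03,0,0],"delta_rot": [0,0,0],"fingers": -1},{"slide": [-0.03,0,0],"delta_rot": [0,0,0],"fingers": -1},{"slide": [-0.04,0,0],"delta_rot": [0,0,0],"fingers": -1},{"slide": [-0.05,0,0],"delta_rot": [0,0,0],"fingers": -1},{"slide": [-0.05,0,0],"delta_rot": [0,0,0],"fingers": -1}]'

```text
time_s: 36.33
tcp_pos: [0.4909, 0.1365, 0.1039]
eef_rot: [180.0, -0.0, -177.1]
contact_force: [-1.4, 1.4, 0.9]
gripper_width: 0.0005
gripper_force: 0.9
```

Call:
play_rows --rows '[{"slide": [-0.055,0,0],"delta_rot": [0,0,0],"fingers": -1},{"slide": [-0.055,0,0],"delta_rot": [0,0,0],"fingers": -1},{"slide": [-0.055,0,0],"delta_rot": [0,0,0],"fingers": -1},{"slide": [-0.055,0,0],"delta_rot": [0,0,0],"fingers": -1},{"slide": [-0.055,0,0],"delta_rot": [0,0,0],"fingers": -1},{"slide": [-0.055,0,0],"delta_rot": [0,0,0],"fingers": -1},{"slide": [-0.055,0,0],"delta_rot": [0,0,0],"fingers": -1},{"slide": [-0.055,0,0],"delta_rot": [0,0,0],"fingers": -1}]'

```text
time_s: 37.33
tcp_pos: [0.5567, 0.1397, 0.1039]
eef_rot: [180.0, -0.0, -177.2]
contact_force: [-2.5, 1.2, -0.2]
gripper_width: 0.0002
gripper_force: 0.9
```

Call:
play_rows --rows '[{"slide": [-0.055,0,0],"delta_rot": [0,0,0],"fingers": -1},{"slide": [-0.055,0,0],"delta_rot": [0,0,0],"fingers": -1},{"slide": [-0.055,0,0],"delta_rot": [0,0,0],"fingers": -1},{"slide": [-0.05,0,0],"delta_rot": [0,0,0],"fingers": -1},{"slide": [-0.045,0,0],"delta_rot": [0,0,0],"fingers": -1},{"slide": [-0.04,0,0],"delta_rot": [0,0,0],"fingers": -1},{"slide": [-0.03,0,0],"delta_rot": [0,0,0],"fingers": -1}]'

```text
time_s: 38.2
tcp_pos: [0.6061, 0.1421, 0.104]
eef_rot: [180.0, 0.0, -177.1]
contact_force: [-2.0, 1.8, 0.3]
gripper_width: 0.0001
gripper_force: 0.8
```

```bash
python3 - <<'E'
from h import *
s=r.get_state();print(s['tcp_pos'],s['contact_force'],s['gripper_width'])
q=cap('scene');g=cv2.cvtColor(q['image'],cv2.COLOR_BGR2HSV);m=cv2.inRange(g,np.array((7,170,80)),np.array((22,255,255)));k,l,st,ce=cv2.connectedComponentsWithStats(m)
for cc,a in zip(ce[1:],st[1:]):
    X=ray(q,cc,.120)
    if a[4]>8 and .45<X[0]<.75 and -.05<X[1]<.33: print(cc.round(1),a[4],X.round(4))
E
```

```text
[0.6060666  0.14214633 0.10398631] [-1.95907081  1.82236139  0.26378007] 0.00014249725587897318
```

Steady 2 N push. The last stretch goes in small steps.

Call:
play_rows --rows '[{"slide": [-0.025,0,0],"delta_rot": [0,0,0],"fingers": -1},{"slide": [-0.025,0,0],"delta_rot": [0,0,0],"fingers": -1},{"slide": [-0.025,0,0],"delta_rot": [0,0,0],"fingers": -1},{"slide": [-0.025,0,0],"delta_rot": [0,0,0],"fingers": -1},{"slide": [0,0,0],"delta_rot": [0,0,0],"fingers": -1}]'

```text
time_s: 38.88
tcp_pos: [0.6213, 0.1429, 0.1041]
eef_rot: [180.0, 0.0, -177.2]
contact_force: [-0.7, 0.3, -0.7]
gripper_width: 0.0006
gripper_force: 0.0
```

Call:
play_rows --rows '[{"slide": [-0.015,0,0],"delta_rot": [0,0,0],"fingers": -1},{"slide": [-0.015,0,0],"delta_rot": [0,0,0],"fingers": -1},{"slide": [0,0,0],"delta_rot": [0,0,0],"fingers": -1}]'

```text
time_s: 39.25
tcp_pos: [0.6255, 0.1431, 0.104]
eef_rot: [180.0, 0.0, -177.1]
contact_force: [-0.1, -0.3, 0.4]
gripper_width: 0.0004
gripper_force: 0.0
```

Call:
play_rows --rows '[{"slide": [-0.012,0,0],"delta_rot": [0,0,0],"fingers": -1},{"slide": [-0.008,0,0],"delta_rot": [0,0,0],"fingers": -1},{"slide": [0,0,0],"delta_rot": [0,0,0],"fingers": -1}]'

```text
time_s: 39.62
tcp_pos: [0.6283, 0.1433, 0.104]
eef_rot: [180.0, 0.0, -177.1]
contact_force: [-0.6, -0.0, -0.2]
gripper_width: 0.0005
gripper_force: 0.3
```

Call:
play_rows --rows '[{"slide": [-0.012,0,0],"delta_rot": [0,0,0],"fingers": -1},{"slide": [-0.008,0,0],"delta_rot": [0,0,0],"fingers": -1}]'

```text
time_s: 39.88
tcp_pos: [0.6312, 0.1434, 0.1039]
eef_rot: [-180.0, -0.0, -177.1]
contact_force: [-1.8, 0.3, 0.0]
gripper_width: 0.0004
gripper_force: 0.8
```

Call:
play_rows --rows '[{"slide": [-0.01,0,0],"delta_rot": [0,0,0],"fingers": -1},{"slide": [-0.008,0,0],"delta_rot": [0,0,0],"fingers": -1}]'

```text
time_s: 40.12
tcp_pos: [0.6339, 0.1436, 0.1039]
eef_rot: [180.0, -0.0, -177.1]
contact_force: [-0.5, -0.1, 1.5]
gripper_width: 0.0004
gripper_force: 0.8
```

Call:
play_rows --rows '[{"slide": [-0.008,0,0],"delta_rot": [0,0,0],"fingers": -1},{"slide": [-0.006,0,0],"delta_rot": [0,0,0],"fingers": -1}]'

```text
time_s: 40.38
tcp_pos: [0.6361, 0.1437, 0.104]
eef_rot: [180.0, 0.0, -177.1]
contact_force: [-1.0, 0.6, 1.2]
gripper_width: 0.0005
gripper_force: 0.8
```

Call:
play_rows --rows '[{"slide": [-0.008,0,0],"delta_rot": [0,0,0],"fingers": -1},{"slide": [-0.008,0,0],"delta_rot": [0,0,0],"fingers": -1}]'

```text
time_s: 40.62
tcp_pos: [0.6383, 0.1438, 0.1039]
eef_rot: [180.0, -0.0, -177.1]
contact_force: [-6.4, 0.7, 4.0]
gripper_width: 0.0006
gripper_force: 3.0
```

Call:
play_rows --rows '[{"slide": [-0.008,0,0],"delta_rot": [0,0,0],"fingers": -1},{"slide": [-0.008,0,0],"delta_rot": [0,0,0],"fingers": -1}]'

```text
time_s: 40.88
tcp_pos: [0.6383, 0.1437, 0.104]
eef_rot: [-180.0, -0.2, -177.1]
contact_force: [-15.4, 3.6, 10.7]
gripper_width: 0.0005
gripper_force: 7.5
```

Call:
play_rows --rows '[{"slide": [-0.008,0,0],"delta_rot": [0,0,0],"fingers": -1},{"slide": [-0.006,0,0],"delta_rot": [0,0,0],"fingers": -1}]'

```text
time_s: 41.12
tcp_pos: [0.6382, 0.1437, 0.104]
eef_rot: [-180.0, -0.4, -177.1]
contact_force: [-23.5, 3.8, 15.6]
gripper_width: 0.0004
gripper_force: 11.4
```

The drawer has met its stop at TCP x = 0.638. I back off and clear the arm.

Call:
play_rows --rows '[{"slide": [0.04,0,0],"delta_rot": [0,0,0],"fingers": -1},{"slide": [0.15,0,0],"delta_rot": [0,0,0],"fingers": -1},{"slide": [0.25,0,0],"delta_rot": [0,0,0],"fingers": -1},{"slide": [0.25,0,-0.1],"delta_rot": [0,0,0],"fingers": -1},{"slide": [0.1,0,-0.3],"delta_rot": [0,0,0],"fingers": -1},{"slide": [0,0,-0.3],"delta_rot": [0,0,0],"fingers": -1},{"slide": [0,0,-0.2],"delta_rot": [0,0,0],"fingers": -1},{"slide": [0,0,0],"delta_rot": [0,0,0],"fingers": -1}]'

```text
time_s: 42.12
tcp_pos: [0.5262, 0.1388, 0.2421]
eef_rot: [179.9, 0.3, -177.1]
contact_force: [0.3, 0.1, -0.7]
gripper_width: 0.0007
gripper_force: 0.0
```

```bash
python3 - <<'E'
from h import *
s=r.get_state();print(s['tcp_pos'],s['time_s'],s['contact_force'])
for n in('scene','top'):
    q=cap(n);g=cv2.cvtColor(q['image'],cv2.COLOR_BGR2HSV)
    m=cv2.inRange(g,np.array((105,90,25)),np.array((130,255,160)));k,l,st,ce=cv2.connectedComponentsWithStats(m)
    for cc,a in zip(ce[1:],st[1:]):
        X=ray(q,cc,.114)
        if a[4]>20 and .45<X[0]<.7 and -.05<X[1]<.33: print(n,'blue',cc.round(),a[4],X.round(3))
    for nm,lo,hi in[('green',(60,130,60),(85,255,255)),('red',(172,130,50),(180,255,255)),('amber',(7,190,90),(22,255,255))]:
        m=cv2.inRange(g,np.array(lo),np.array(hi));k,l,st,ce=cv2.connectedComponentsWithStats(m)
        for cc,a in zip(ce[1:],st[1:]):
            X=ray(q,cc,.009)
            if a[4]>12 and .3<X[0]<.7 and -.4<X[1]<.4: print(n,nm,a[4],X.round(4))
    if n=='scene':   # front-line x profile along chest x at several y, panel/top colours
        for yy in(-.02,):
            print([(round(x,3),g[tuple(proj(q,[x,yy,.15]).astype(int)[::-1])].tolist()) for x in np.arange(.46,.70,.015)])
E
```

```text
[0.52624192 0.13875827 0.2420577 ] 42.125 [ 0.33560023  0.0623443  -0.71065502]
scene green 55 [ 0.5852 -0.2409  0.009 ]
[(np.float64(0.46), [19, 88, 221]), (np.float64(0.475), [19, 89, 220]), (np.float64(0.49), [23, 87, 203]), (np.float64(0.505), [22, 92, 188]), (np.float64(0.52), [19, 90, 209]), (np.float64(0.535), [19, 94, 201]), (np.float64(0.55), [19, 90, 209]), (np.float64(0.565), [19, 90, 210]), (np.float64(0.58), [19, 89, 213]), (np.float64(0.595), [19, 90, 219]), (np.float64(0.61), [19, 89, 216]), (np.float64(0.625), [19, 88, 214]), (np.float64(0.64), [19, 89, 218]), (np.float64(0.655), [19, 88, 221]), (np.float64(0.67), [17, 126, 198]), (np.float64(0.685), [15, 124, 101])]
top green 49 [ 0.5844 -0.2419  0.009 ]
top red 37 [ 0.5898 -0.3068  0.009 ]
top red 481 [0.3638 0.3519 0.009 ]
```

```bash
python3 -c "
from plant import r
print(r.close_job())"
```

```text
the job is handed in; nothing more can be done
None
```

The job is handed in: the tweezers, still holding the amber stone, were laid in the front compartment and the drawer was pushed shut to its stop at 42 s; the green and red stones had not moved, and I did not re-measure the other loose items.

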